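Pack the gift carry-carton

TASK

Make up the gift carton on the kitchen counter: lift the finished soap bars out of their mould, take the boxes and tins from the chopping board, and fit them all into the open carton so that every piece stands upright on the carton's floor, none on top of another. Then lay the wooden carrying bar across the carton from end to end, resting down in the notches of both tall end walls and sticking out at both ends. Leave the candle jar and the tumbler standing where they are.

Things in the scene. Friction and masses are not known exactly. Their poses are not given: they have to be found in the camera images.
- carton: Open carry-carton, fixed. Origin: centre of its underside; x across, y along its length, z up. Inside 118 (x) by 238 mm (y); floor 4, walls 5 mm thick. Side walls (+-x) are low: tops 20 mm above the counter. End walls (+-y) are 74 mm tall; mid-wall each has two tabs up to 86 mm, leaving a notch 26 mm wide (at x = 0, bottom at 74 mm). All fit in two rows along y, the low and the tall.
- mould: Fixed aluminium lower half of a soap mould, 205 by 73 mm, 24 mm high. Origin: centre of its underside, x along its length. Three open cavities 55 by 53 mm, 16 mm deep (floor 8 mm above the counter), centred at x = -65, 0 and +65 mm, y = 0.
- soap1: Cream soap bar 52 (x) by 50 mm (y), 40 mm high, 110 g, at the start sitting loosely in the mould's cavity at its -x end and standing 24 mm proud of it. May be absent. Its origin is the centre of its underside, x along its length, y along its width, z up.
- soap2: Soap bar like soap1, in the mould's middle cavity. May be absent. Its origin is the centre of its underside, x along its length, y along its width, z up.
- soap3: Soap bar like soap1, in the cavity at the mould's +x end. May be absent. Its origin is the centre of its underside, x along its length, y along its width, z up.
- board: Fixed thin wooden chopping board 225 by 225 mm, 5 mm thick. Origin: centre of its underside. The boxes and tins stand on it at the start. It and the mould are to the left and right of the carton, either way round.
- tea_carton: Plain brown cardboard box 92 by 52 mm, 64 mm high, 100 g. May be absent. Its origin is the centre of its underside, x along its length, y along its width, z up.
- cocoa_carton: Plain pale paper box 74 by 48 mm, 62 mm high, 160 g. May be absent. Its origin is the centre of its underside, x along its length, y along its width, z up.
- spice_tin: Nearly square steel tin 50 by 46 mm, 60 mm high, 110 g. May be absent. Its origin is the centre of its underside, x along its length, y along its width, z up.
- flat_tin: Low oblong aluminium tin 60 by 46 mm, 38 mm high, 140 g. May be absent. Its origin is the centre of its underside, x along its length, y along its width, z up.
- bar: Square wooden carrying bar 278 mm long, 16 by 16 mm, 50 g, lying on the counter between the robot and the carton. Origin: centre of its underside, x along its length.
- bar_mid (a point): The middle of the carrying bar (centre of its solid, 8 mm above its origin). Resting in the notches it is 82 mm above the counter.
- candle: Bystander: closed jar candle, 82 mm across, 99 mm tall. Origin: centre of its underside.
- tumbler: Bystander: glass tumbler, 76 mm across, 85 mm tall. Origin: centre of its underside.

How it is judged:
By the outcome, as a careful person would: the job done as asked, in the order asked, and still so for the second after the job is handed in, with the robot touching nothing.
Of soap1, soap2, soap3 only 2 to 3 are there at a start; the rules pass over those that are not, and their reading is None.
Of tea_carton, cocoa_carton, spice_tin, flat_tin only 3 to 4 are there at a start; the rules pass over those that are not, and their reading is None.
At some moment in a run one of flat_tin, bar may be knocked a few centimetres aside while the robot is not near it.
It also fails if it takes over 210 s, if anything falls off the work surface, if the arm or the gripper's body presses on something with over 40 N, if the wrist force passes 120 N, or if a joint passes its speed limit or range.

ROBOT

A 6-joint arm with a two-finger parallel gripper is mounted at the origin on the work surface. World frame = base frame: x ahead of the robot, y to its left, z up, the work surface at z = 0. Lengths are in mm, angles in rad, forces in N, time in s.
With the tool pointing down it reaches from about 400 to 925 mm from the base axis. Payload 12.5 kg.
Tool frame: the origin (TCP) lies midway between the tips of the shut fingers; the grasp point (between the pads) lies 19 mm behind it; z points along the fingers, y is the line along which they close (so a half turn about z gives the same grasp; the last joint's range is limited). The gripper opens to 95 mm and grips with 3 to 60 N. Pads are 20 mm wide; open, the fingers measure 119 mm over their backs; the gripper's body (75 mm by 180 mm) begins 59 mm behind the grasp point.
Start: joints at [1.17, 0.491, 1.559, -0, 1.092, -0.106], TCP at [181.576, 598.061, 214.661] pointing down, gripper open.
Joint ranges: [-3.1, 3.1], [-0.84, 2.19], [0.05, 2.79], [-1.13, 4.28], [0.06, 2.93], [-2.69, 2.69]. Speed limits (rad/s): [2.22, 2.22, 2.79, 3.14, 3.14, 3.14].

INTERFACE

Orientations are given as [roll, pitch, yaw] about the fixed x, y, z axes, in that order (R = Rz(yaw) Ry(pitch) Rx(roll)).
In Python, from cell import * gives the robot as it stands. The module is installed in compiled form; this text tells all that it offers.
- The arm moves only by the tool arm_command, never from a script. Its arguments are lists of equal length, an entry for each row: "delta_pos": the shift along the world's x, y, z in units of 250 mm (1.0 is 250 mm), a list of three; "delta_rot": the turn, a rotation vector about the world's x, y, z in units of 90 degrees (1.0 is 90 degrees), a list of three; "claw": the closure, from 0 (fully open) to 1 (shut). In form: {"delta_pos": [[tx, ty, tz], ...], "delta_rot": [[wx, wy, wz], ...], "claw": [claw, ...]}. A call has exactly 5 rows; each row is the pose to reach, as a shift and turn from the pose commanded when the call began; what a row does not reach only later rows make up. A row lasts 1/12 s, in which the tool goes at most 41.7 mm and 7.16 degrees, less where a joint would pass 70% of its speed; a pose out of reach is approached as far as the arm can. A call with a number of a shift or a turn outside -1 to 1 is refused whole. A call with a gripper value outside its range is refused whole. The fingers move at their own pace and stop on an object; the grip force is fixed at half the most. Time passes only in rows, so rows that repeat a pose let the fingers close, or fill a call up. It gives the time, the measured TCP pose, the force, the opening and the grip force at its end, in the units of the state.
- state(): the state, without advancing time (a new reading comes with each control period).
- read_camera(name): name is "side" or "top"; returns the picture (480x640x3 uint8, red, green, blue); there is no depth.
- calibration(name): a dict with "camera_matrix" (3x3 intrinsics, pixels), "k1" (the pictures are not rectified: a ray, as slopes to the right and down, at radius r is drawn at 1 + k1 r^2 times it, then the intrinsics apply), "T" (4x4, takes a point from camera to world coordinates). Camera axes: x right, y down, z forward; pixel columns grow to the right and rows downward; lengths in mm; the calibration is good to about 2 mm. A picture is of the moment at which its call begins. calibration takes no time and is no camera call.
- job_done(): hands the job in; it is judged then, once.
The state is a dict: "t": time; "joints": joint angles; "qvel": joint speeds; "tau": joint torques, N m; "eef_pos": TCP position; "tcp_rot": TCP orientation; "ft_force": force on the tool from outside, world axes, zero at the start; "moment": the same for the moment, N m; "opening": opening from 0.0 (shut) to 1.0 (fully open); "grip_force": force on a finger pad.
Only numpy, scipy, OpenCV 4.12 (cv2) and the standard library are available. Lean on these libraries where they do the work, as an engineer would, in place of code of your own. Each camera call takes 0.05 s, during which the arm holds its last target. There are 200 camera calls.

## Working session

There is one attempt and no reset: what is moved stays moved. The work goes in short steps, Python scripts to look and compute and a tool call to move; the robot and the scene stay as the last step left them, time stands still between calls to the robot, and variables do not carry over. Pictures are saved under pics/ and viewed, at most 14 in all, crops included, and the job is handed in when it is done.

Besides the shell and the picture viewer there is one more tool, called after "Request:" as name(argument=value, ...) on one line, values as JSON. arm_command: Moves the arm, as the interface text tells. Shifts and turns lie within -1 to 1; 1 stands for 250 mm of shift or 90 degrees of turn. Its arguments: {"type":"object","properties":{"delta_pos":{"type":"array"},"delta_rot":{"type":"array"},"claw":{"type":"array"}},"required":["delta_pos","delta_rot","claw"]}

```bash
mkdir -p pics; python3 - <<'E'
from cell import *
import cv2
for n in("top","side"):
    im=read_camera(n); cv2.imwrite(f"pics/{n}0.png",im[:,:,::-1]); c=calibration(n); print(n,c)
print(state())
E
```

```text
top {'camera_matrix': array([[493.41778839,   0.        , 326.62157042],
       [  0.        , 493.41778839, 230.68823518],
       [  0.        ,   0.        ,   1.        ]]), 'k1': -0.08456557956168703, 'T': array([[-1.64059028e-02, -9.97595800e-01,  6.73310176e-02,
         5.17825091e+02],
       [-9.99305939e-01,  1.41070938e-02, -3.44765116e-02,
         2.81518327e+01],
       [ 3.34437782e-02, -6.78499040e-02, -9.97134848e-01,
         1.02514970e+03],
       [ 0.00000000e+00,  0.00000000e+00,  0.00000000e+00,
         1.00000000e+00]])}
side {'camera_matrix': array([[587.36485   ,   0.        , 314.17027105],
       [  0.        , 587.36485   , 225.85259815],
       [  0.        ,   0.        ,   1.        ]]), 'k1': -0.08795201808601391, 'T': array([[ 7.44067658e-01, -4.54221209e-01,  4.89945316e-01,
        -6.72512967e+01],
       [-6.68097516e-01, -5.09159157e-01,  5.42588852e-01,
        -7.11890133e+02],
       [ 3.00477978e-03, -7.31054065e-01, -6.82312923e-01,
         9.28429801e+02],
       [ 0.00000000e+00,  0.00000000e+00,  0.00000000e+00,
         1.00000000e+00]])}
{'t': 0.1, 'joints': array([ 1.17037917e+00,  4.91510088e-01,  1.55935441e+00, -2.61490579e-05,
        1.09169292e+00, -1.05633081e-01]), 'qvel': array([ 1.59481557e-03, -3.78986950e-03, -2.38476587e-03, -9.13895552e-04,
        2.16645479e-03, -1.08588907e-05]), 'tau': array([ 3.18152815e-03, -6.13630342e+01, -2.58607382e+01,  6.93941535e-02,
        4.71383147e-02, -4.95396807e-05]), 'eef_pos': array([181.51040165, 597.85743463, 214.12521033]), 'tcp_rot': array([-3.14063083e+00, -7.86571914e-05,  2.84682061e+00]), 'ft_force': array([ 1.19751096,  0.4358955 , -0.25912062]), 'moment': array([0.03976811, 0.01010114, 0.03715002]), 'grip_force': 0.0, 'opening': 0.995234927577982}
```

View pics/top0.png

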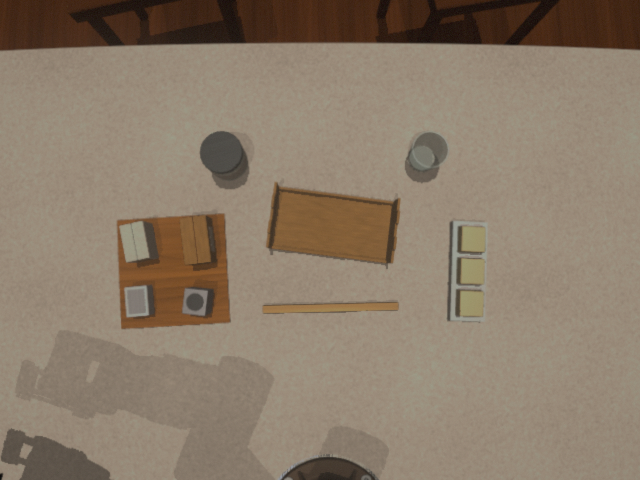

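View pics/side0.png

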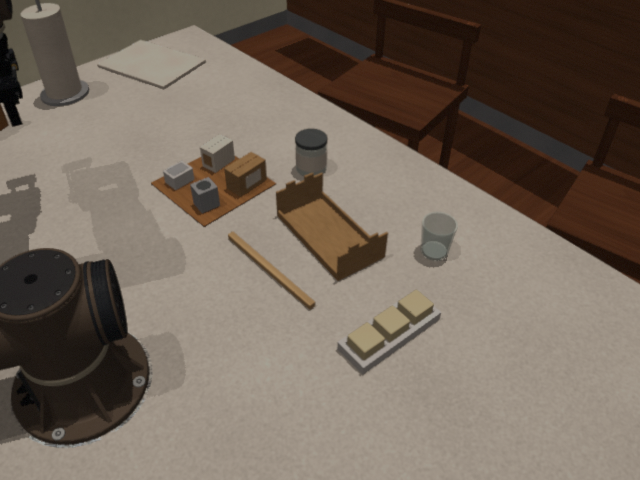

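The top view shows all seven pieces. The board is at about (175,270) px with the tea carton, cocoa carton, spice tin and flat tin. The carton is at (333,225), the bar at (330,308), and the mould with three soaps at (470,271). Next I enlarge these areas.

```bash
python3 - <<'E'
from cell import *
import cv2, numpy as np
im=np.mean([read_camera("top").astype(float) for _ in range(4)],0)
im=np.clip(im*1.3,0,255).astype(np.uint8)[:,:,::-1]
def crop(x,y,w,h,s=4):
    c=cv2.resize(im[y:y+h,x:x+w],None,fx=s,fy=s,interpolation=cv2.INTER_CUBIC)
    for i in range(0,w,10):
        cv2.line(c,(i*s,0),(i*s,8 if (x+i)%50 else 16),(0,0,255),1)
        if (x+i)%20==0: cv2.putText(c,str(x+i),(i*s,22),0,.35,(0,0,255))
    for i in range(0,h,10):
        cv2.line(c,(0,i*s),(8,i*s),(0,0,255),1)
        if (y+i)%20==0: cv2.putText(c,str(y+i),(8,i*s+4),0,.35,(0,0,255))
    return c
A=crop(110,205,126,130); B=crop(440,205,60,130)
cv2.imwrite("pics/a.png",np.hstack([A,B])); cv2.imwrite("pics/b.png",crop(255,175,160,145))
E
```

```text
(no output)
```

View pics/a.png

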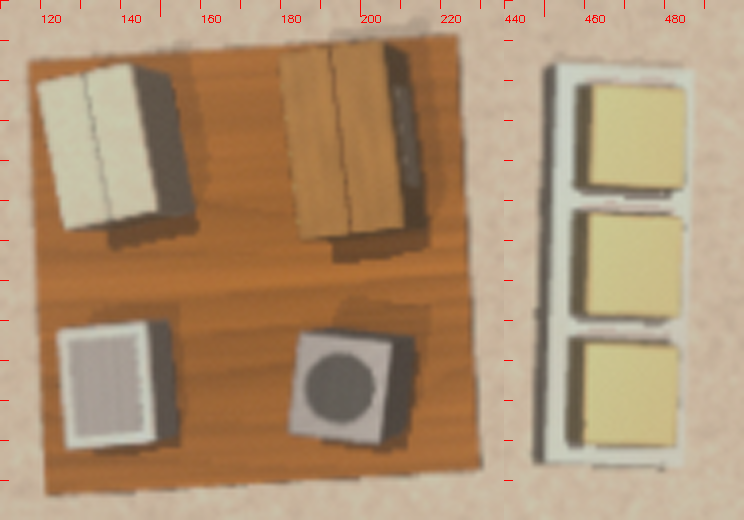

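View pics/b.png

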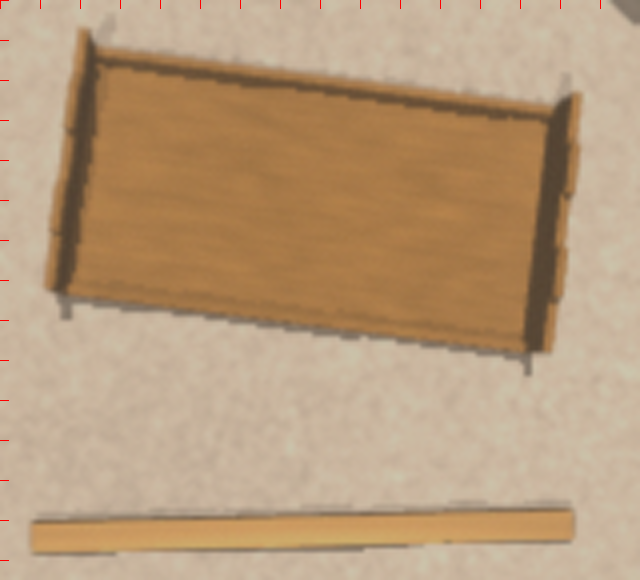

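The crops give top-face corners for every piece. In crop pixels, for example, cocoa starts at (37,82), tea at (280,55), flat tin at (58,329), spice at (299,332) and the bar at (31,521)–(573,508). I'll fit poses from those.

```bash
cat > h.py <<'E'
import numpy as np
from cell import *
from scipy.optimize import least_squares
def proj(P,cam="top"):
    c=calibration(cam); T=np.linalg.inv(c["T"]); P=np.atleast_2d(P)
    q=P@T[:3,:3].T+T[:3,3]; s=q[:,:2]/q[:,2:]; s=s*(1+c["k1"]*(s**2).sum(1,keepdims=True))
    K=c["camera_matrix"]; return s*[K[0,0],K[1,1]]+K[:2,2]
def unproj(uv,z,cam="top"):
    return np.array([least_squares(lambda p:(proj([p[0],p[1],z],cam)[0]-q),[520,0]).x for q in np.atleast_2d(uv)])
def fit(uv,L,W,z,cam="top"):
    """corners uv in any order, L along x, W along y; returns x,y,yaw(deg, mod 180),rms px"""
    uv=np.array(uv,float); c0=unproj(uv,z,cam).mean(0); best=None
    box=np.array([[L,W],[L,-W],[-L,-W],[-L,W]])/2
    def f(p):
        R=np.array([[np.cos(p[2]),-np.sin(p[2])],[np.sin(p[2]),np.cos(p[2])]])
        q=proj(np.c_[box@R.T+p[:2],np.full(4,z)],cam)
        d=q[None]-uv[:,None]; j=(d**2).sum(2).argmin(1)
        return (q[j]-uv).ravel()
    for a in np.arange(-90,90,15):
        r=least_squares(f,[*c0,np.deg2rad(a)])
        if best is None or r.cost<best.cost: best=r
    x,y,t=best.x; return np.round([x,y,(np.rad2deg(t)+90)%180-90,np.sqrt(2*best.cost/4)],2)
E
cat > m.py <<'E'
from h import *
def cv(l,ox,oy): return [(ox+(u+.5)/4-.5,oy+(v+.5)/4-.5) for u,v in l]
A=lambda *l:cv(l,110,205); B=lambda *l:cv([(u-504,v) for u,v in l],440,205); C=lambda *l:cv(l,255,175)
print("cocoa",fit(A((37,82),(130,63),(157,215),(66,231)),74,48,67))
print("tea",fit(A((280,55),(381,41),(404,229),(301,241)),92,52,69))
print("flat",fit(A((58,329),(147,321),(157,441),(66,450)),60,46,43))
print("spice",fit(A((299,332),(392,342),(380,445),(288,433)),50,46,65))
for l in [((591,84),(686,85),(684,189),(588,184)),((587,212),(683,212),(680,318),(586,314)),((585,339),(677,344),(677,445),(583,445))]:
    print("soap",fit(B(*l),52,50,48))
print("mould",fit(B((555,62),(694,68),(683,466),(542,462)),205,73,24))
print("carton",fit(C((78,28),(45,290),(581,94),(551,352)),128,248,74))
print("carton low",fit(C((100,47),(550,105),(70,297),(525,355)),128,238,20))
print("bar",fit(C((31,521),(573,508),(574,541),(31,553)),278,16,16))
print("candle,tumbler ~",unproj([(222,153),(430,148)],92))
E
python3 m.py
```

```text
cocoa [566.72 370.28  10.74   0.64]
tea [568.07 250.34   6.68   0.59]
flat [4.5006e+02 3.7353e+02 4.5000e+00 2.3000e-01]
spice [ 4.4903e+02  2.5232e+02 -7.0800e+00  3.2000e-01]
soap [ 5.6386e+02 -3.0105e+02 -3.0800e+00  3.5000e-01]
soap [ 4.9920e+02 -2.9715e+02 -2.6900e+00  4.1000e-01]
soap [ 434.59 -293.36   -2.6     0.63]
mould [ 4.9912e+02 -2.9729e+02 -3.5600e+00  2.7000e-01]
carton [ 5.983e+02 -1.798e+01 -7.990e+00  4.200e-01]Traceback (most recent call last):
  File "m.py", line 12, in <module>
    print("carton low",fit(C((100,47),(550,105),(70,297),(525,355)),128,238,20))
                       ~~~^^^^^^^^^^^^^^^^^^^^^^^^^^^^^^^^^^^^^^^^^^^^^^^^^^^^^
  File "h.py", line 12, in fit
    uv=np.array(uv,float); c0=unproj(uv,z,cam).mean(0); best=None
                              ~~~~~~^^^^^^^^^^
  File "h.py", line 9, in unproj
    return np.array([least_squares(lambda p:(proj([p[0],p[1],z],cam)[0]-q),[520,0]).x for q in np.atleast_2d(uv)])
                     ~~~~~~~~~~~~~^^^^^^^^^^^^^^^^^^^^^^^^^^^^^^^^^^^^^^^^^^^^^^^^^
    return func(*args, **kwargs)
    vector_fun = VectorFu
[... 638 characters left out ...]
                          ^^^^^^^
    f = np.atleast_1d(self.fun(x, *self.args, **self.kwargs))
                      ~~~~~~~~^^^^^^^^^^^^^^^^^^^^^^^^^^^^^^
    return np.atleast_1d(self.fun(x))
                         ~~~~~~~~^^^
    return self.f(x, *self.args, **self.kwargs)
           ~~~~~~^^^^^^^^^^^^^^^^^^^^^^^^^^^^^^
  File "h.py", line 9, in <lambda>
    return np.array([least_squares(lambda p:(proj([p[0],p[1],z],cam)[0]-q),[520,0]).x for q in np.atleast_2d(uv)])
                                             ~~~~^^^^^^^^^^^^^^^^^^^
  File "h.py", line 5, in proj
    c=calibration(cam); T=np.linalg.inv(c["T"]); P=np.atleast_2d(P)
ValueError: time passes only in moves, steps and waits
```

```bash
sed -i 's/^def proj/import functools\ncalibration=functools.cache(calibration)\ndef proj/' h.py; python3 m.py 2>&1 | tail -13; python3 -c "
from cell import *;print(state()['t'])"
```

```text
cocoa [566.72 370.28  10.74   0.64]
tea [568.07 250.34   6.68   0.59]
flat [4.5006e+02 3.7353e+02 4.5000e+00 2.3000e-01]
spice [ 4.4903e+02  2.5232e+02 -7.0800e+00  3.2000e-01]
soap [ 5.6386e+02 -3.0105e+02 -3.0800e+00  3.5000e-01]
soap [ 4.9920e+02 -2.9715e+02 -2.6900e+00  4.1000e-01]
soap [ 434.59 -293.36   -2.6     0.63]
mould [ 4.9912e+02 -2.9729e+02 -3.5600e+00  2.7000e-01]
carton [ 5.983e+02 -1.798e+01 -7.990e+00  4.200e-01]
carton low [597.72 -19.15  -7.91   1.15]
bar [ 4.294e+02 -1.213e+01 -8.981e+01  3.700e-01]
candle,tumbler ~ [[ 732.76366197  193.87854984]
 [ 739.12488368 -207.86483491]]
0.3
```

Request:
arm_command(delta_pos=[[0.4, -0.53, -0.019], [0.4, -0.53, -0.019], [0.4, -0.53, -0.019], [0.4, -0.53, -0.019], [0.4, -0.53, -0.019]], delta_rot=[[0, 0, 0.153], [0, 0, 0.153], [0, 0, 0.153], [0, 0, 0.153], [0, 0, 0.153]], claw=[0, 0, 0, 0, 0])

```text
t: 0.72
eef_pos: [284.5, 461.2, 209.8]
tcp_rot: [-3.14, 0.0, 3.084]
ft_force: [0.1, 0.1, -0.1]
opening: 0.998
grip_force: 0.0
```

Request:
arm_command(delta_pos=[[0.4, -0.53, -0.019], [0.4, -0.53, -0.019], [0.4, -0.53, -0.019], [0.4, -0.53, -0.019], [0.4, -0.53, -0.019]], delta_rot=[[0, 0, 0], [0, 0, 0], [0, 0, 0], [0, 0, 0], [0, 0, 0]], claw=[0, 0, 0, 0, 0])

```text
t: 1.13
eef_pos: [384.8, 328.9, 205.1]
tcp_rot: [-3.141, 0.001, 3.083]
ft_force: [-0.6, 0.4, -0.0]
opening: 1.0
grip_force: 0.0
```

Request:
arm_command(delta_pos=[[0.4, -0.53, -0.019], [0.4, -0.53, -0.019], [0.4, -0.53, -0.019], [0.4, -0.53, -0.019], [0.4, -0.53, -0.019]], delta_rot=[[0, 0, 0], [0, 0, 0], [0, 0, 0], [0, 0, 0], [0, 0, 0]], claw=[0, 0, 0, 0, 0])

```text
t: 1.55
eef_pos: [485.1, 196.4, 200.2]
tcp_rot: [-3.141, 0.001, 3.083]
ft_force: [-0.6, 0.2, -0.6]
opening: 1.001
grip_force: 0.0
```

Request:
arm_command(delta_pos=[[0.11, -0.669, -0.081], [0.11, -0.669, -0.081], [0.11, -0.669, -0.081], [0.11, -0.669, -0.081], [0.11, -0.669, -0.081]], delta_rot=[[0, 0, 0], [0, 0, 0], [0, 0, 0], [0, 0, 0], [0, 0, 0]], claw=[0, 0, 0, 0, 0])

```text
t: 1.97
eef_pos: [509.7, 28.9, 179.5]
tcp_rot: [-3.141, -0.0, 3.084]
ft_force: [0.5, 0.1, 0.5]
opening: 1.002
grip_force: 0.0
```

Request:
arm_command(delta_pos=[[0.11, -0.669, -0.081], [0.11, -0.669, -0.081], [0.11, -0.669, -0.081], [0.11, -0.669, -0.081], [0.11, -0.669, -0.081]], delta_rot=[[0, 0, 0], [0, 0, 0], [0, 0, 0], [0, 0, 0], [0, 0, 0]], claw=[0, 0, 0, 0, 0])

```text
t: 2.38
eef_pos: [537.5, -138.6, 159.1]
tcp_rot: [-3.141, 0.0, 3.084]
ft_force: [-0.6, 0.9, -1.4]
opening: 1.002
grip_force: 0.0
```

Request:
arm_command(delta_pos=[[0.11, -0.669, -0.081], [0.11, -0.669, -0.081], [0.11, -0.669, -0.081], [0.11, -0.669, -0.081], [0.11, -0.669, -0.081]], delta_rot=[[0, 0, 0], [0, 0, 0], [0, 0, 0], [0, 0, 0], [0, 0, 0]], claw=[0, 0, 0, 0, 0])

```text
t: 2.8
eef_pos: [564.8, -306.0, 138.5]
tcp_rot: [-3.141, 0.001, 3.084]
ft_force: [-0.1, -1.1, -0.1]
opening: 1.004
grip_force: 0.0
```

Request:
arm_command(delta_pos=[[0, 0, 0], [0, 0, 0], [0, 0, 0], [0, 0, 0], [0, 0, 0]], delta_rot=[[0, 0, 0], [0, 0, 0], [0, 0, 0], [0, 0, 0], [0, 0, 0]], claw=[0, 0, 0, 0, 0])

```text
t: 3.22
eef_pos: [564.4, -299.9, 140.2]
tcp_rot: [-3.142, 0.0, 3.089]
ft_force: [0.5, -0.0, 0.1]
opening: 1.003
grip_force: 0.0
```

Request:
arm_command(delta_pos=[[0, 0, -0.15], [0, 0, -0.3], [0, 0, -0.4], [0, 0, -0.448], [0, 0, -0.448]], delta_rot=[[0, 0, 0], [0, 0, 0], [0, 0, 0], [0, 0, 0], [0, 0, 0]], claw=[0, 0, 0, 0, 0])

```text
t: 3.63
eef_pos: [563.3, -300.0, 25.5]
tcp_rot: [3.139, -0.003, 3.088]
ft_force: [-0.7, 0.0, -0.3]
opening: 0.999
grip_force: 0.0
```

Request:
arm_command(delta_pos=[[0, 0, 0], [0, 0, 0], [0, 0, 0], [0, 0, 0], [0, 0, 0]], delta_rot=[[0, 0, 0], [0, 0, 0], [0, 0, 0], [0, 0, 0], [0, 0, 0]], claw=[1, 1, 1, 1, 1])

```text
t: 4.05
eef_pos: [564.4, -301.4, 28.8]
tcp_rot: [-3.141, 0.001, 3.087]
ft_force: [0.1, 0.4, -0.4]
opening: 0.707
grip_force: 0.0
```

Request:
arm_command(delta_pos=[[0, 0, 0], [0, 0, 0], [0, 0, 0], [0, 0, 0], [0, 0, 0]], delta_rot=[[0, 0, 0], [0, 0, 0], [0, 0, 0], [0, 0, 0], [0, 0, 0]], claw=[1, 1, 1, 1, 1])

```text
t: 4.47
eef_pos: [564.2, -301.3, 27.9]
tcp_rot: [-3.141, 0.0, 3.087]
ft_force: [-0.7, 0.3, 3.7]
opening: 0.522
grip_force: 30.0
```

Request:
arm_command(delta_pos=[[0, 0, 0.08], [0, 0, 0.18], [0, 0, 0.3], [0, 0, 0.4], [0, 0, 0.42]], delta_rot=[[0, 0, 0], [0, 0, 0], [0, 0, 0], [0, 0, 0], [0, 0, 0]], claw=[1, 1, 1, 1, 1])

```text
t: 4.88
eef_pos: [565.3, -301.9, 136.6]
tcp_rot: [-3.139, 0.005, 3.087]
ft_force: [-0.4, 0.2, -0.4]
opening: 0.524
grip_force: 30.0
```

Request:
arm_command(delta_pos=[[-0.002, 0.05, 0], [-0.004, 0.1, 0], [-0.006, 0.15, 0], [-0.008, 0.2, 0], [-0.01, 0.266, 0]], delta_rot=[[0, 0, -0.07], [0, 0, -0.14], [0, 0, -0.21], [0, 0, -0.28], [0, 0, -0.35]], claw=[1, 1, 1, 1, 1])

```text
t: 5.3
eef_pos: [561.1, -234.3, 131.6]
tcp_rot: [-3.142, -0.001, 2.531]
ft_force: [0.7, 0.4, -0.9]
opening: 0.522
grip_force: 30.0
```

Request:
arm_command(delta_pos=[[-0.002, 0.05, 0], [-0.004, 0.1, 0], [-0.006, 0.15, 0], [-0.008, 0.2, 0], [-0.01, 0.266, 0]], delta_rot=[[0, 0, -0.07], [0, 0, -0.14], [0, 0, -0.21], [0, 0, -0.28], [0, 0, -0.35]], claw=[1, 1, 1, 1, 1])

```text
t: 5.72
eef_pos: [558.6, -167.8, 131.6]
tcp_rot: [-3.141, -0.001, 1.982]
ft_force: [0.2, 0.4, -1.0]
opening: 0.524
grip_force: 30.0
```

Request:
arm_command(delta_pos=[[-0.002, 0.06, 0], [-0.004, 0.13, 0], [-0.008, 0.2, 0], [-0.01, 0.24, 0], [-0.014, 0.264, 0]], delta_rot=[[0, 0, -0.07], [0, 0, -0.14], [0, 0, -0.21], [0, 0, -0.28], [0, 0, -0.354]], claw=[1, 1, 1, 1, 1])

```text
t: 6.13
eef_pos: [555.1, -100.8, 131.7]
tcp_rot: [-3.14, -0.0, 1.427]
ft_force: [0.2, -0.6, -0.6]
opening: 0.522
grip_force: 30.0
```

Request:
arm_command(delta_pos=[[0, 0, 0], [0, 0, 0], [0, 0, 0], [0, 0, 0], [0, 0, 0]], delta_rot=[[0, 0, 0], [0, 0, 0], [0, 0, 0], [0, 0, 0], [0, 0, 0]], claw=[1, 1, 1, 1, 1])

```text
t: 6.55
eef_pos: [555.6, -102.7, 132.5]
tcp_rot: [-3.141, 0.0, 1.433]
ft_force: [0.1, -0.9, -0.7]
opening: 0.523
grip_force: 30.0
```

Request:
arm_command(delta_pos=[[0, 0, -0.1], [0, 0, -0.2], [0, 0, -0.28], [0, 0, -0.33], [0, 0, -0.35]], delta_rot=[[0, 0, 0], [0, 0, 0], [0, 0, 0], [0, 0, 0], [0, 0, 0]], claw=[1, 1, 1, 1, 1])

```text
t: 6.97
eef_pos: [554.8, -102.3, 43.2]
tcp_rot: [-3.139, -0.0, 1.432]
ft_force: [-0.0, 0.1, -0.4]
opening: 0.523
grip_force: 30.0
```

Request:
arm_command(delta_pos=[[0, 0, -0.03], [0, 0, -0.05], [0, 0, -0.07], [0, 0, -0.08], [0, 0, -0.083]], delta_rot=[[0, 0, 0], [0, 0, 0], [0, 0, 0], [0, 0, 0], [0, 0, 0]], claw=[1, 1, 1, 1, 1])

```text
t: 7.38
eef_pos: [555.6, -102.2, 24.4]
tcp_rot: [3.141, 0.0, 1.432]
ft_force: [0.3, -0.2, -0.7]
opening: 0.524
grip_force: 30.0
```

```bash
python3 - <<'E'
from cell import *
import cv2
im=read_camera("side"); cv2.imwrite("pics/s1.png",cv2.resize(im[120:360,220:500,::-1],None,fx=2.5,fy=2.5,interpolation=cv2.INTER_CUBIC))
s=state();print(s['eef_pos'],s['ft_force'])
E
```

```text
[ 555.62827211 -102.20618624   24.41998681] [-0.15306927  0.8989738  -1.03333171]
```

View pics/s1.png

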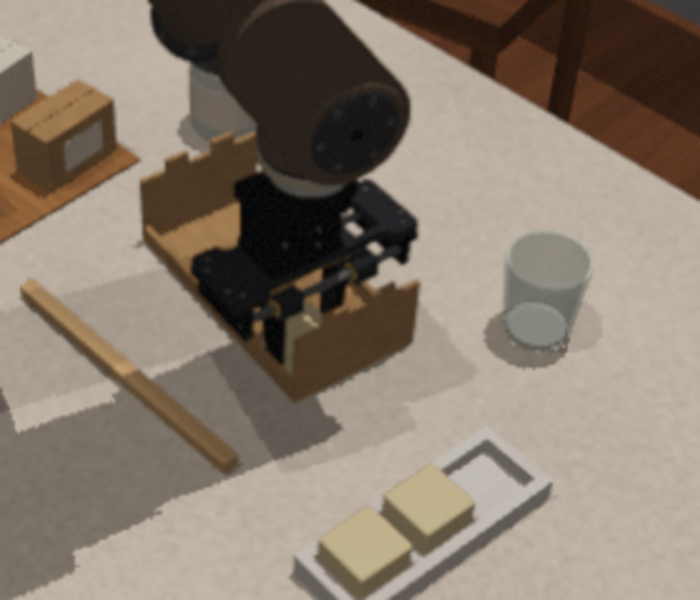

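Request:
arm_command(delta_pos=[[0, 0, 0], [0, 0, 0], [0, 0, 0], [0, 0, 0], [0, 0, 0]], delta_rot=[[0, 0, 0], [0, 0, 0], [0, 0, 0], [0, 0, 0], [0, 0, 0]], claw=[0.2, 0.2, 0.2, 0.2, 0.2])

```text
t: 7.85
eef_pos: [555.7, -102.2, 24.6]
tcp_rot: [3.141, 0.0, 1.432]
ft_force: [0.4, -0.1, 0.3]
opening: 0.785
grip_force: 0.0
```

Request:
arm_command(delta_pos=[[0, 0, 0.04], [0, 0, 0.12], [0, 0, 0.25], [0, 0, 0.38], [0, 0, 0.44]], delta_rot=[[0, 0, 0], [0, 0, 0], [0, 0, 0], [0, 0, 0], [0, 0, 0]], claw=[0.2, 0.2, 0.2, 0, 0])

```text
t: 8.27
eef_pos: [556.5, -102.4, 138.7]
tcp_rot: [3.137, 0.001, 1.432]
ft_force: [0.3, 1.1, 0.1]
opening: 0.893
grip_force: 0.0
```

Request:
arm_command(delta_pos=[[-0.015, -0.05, 0], [-0.03, -0.1, 0], [-0.045, -0.15, 0], [-0.06, -0.2, 0], [-0.075, -0.26, 0]], delta_rot=[[0, 0, -0.063], [0, 0, -0.126], [0, 0, -0.189], [0, 0, -0.252], [0, 0, -0.315]], claw=[0, 0, 0, 0, 0])

```text
t: 8.68
eef_pos: [536.6, -167.5, 135.3]
tcp_rot: [3.141, -0.0, 0.932]
ft_force: [0.3, -0.4, -0.2]
opening: 1.001
grip_force: 0.0
```

Request:
arm_command(delta_pos=[[-0.015, -0.05, 0], [-0.03, -0.1, 0], [-0.045, -0.15, 0], [-0.06, -0.2, 0], [-0.075, -0.26, 0]], delta_rot=[[0, 0, -0.063], [0, 0, -0.126], [0, 0, -0.189], [0, 0, -0.252], [0, 0, -0.315]], claw=[0, 0, 0, 0, 0])

```text
t: 9.1
eef_pos: [517.8, -232.5, 135.3]
tcp_rot: [3.141, -0.0, 0.437]
ft_force: [0.3, 0.5, 0.3]
opening: 1.0
grip_force: 0.0
```

Request:
arm_command(delta_pos=[[-0.015, -0.06, 0], [-0.03, -0.13, 0], [-0.05, -0.2, 0], [-0.065, -0.24, 0], [-0.076, -0.26, 0]], delta_rot=[[0, 0, -0.063], [0, 0, -0.126], [0, 0, -0.189], [0, 0, -0.252], [0, 0, -0.315]], claw=[0, 0, 0, 0, 0])

```text
t: 9.52
eef_pos: [498.7, -298.5, 135.2]
tcp_rot: [3.141, -0.001, -0.059]
ft_force: [1.3, 0.1, 0.1]
opening: 1.0
grip_force: 0.0
```

Request:
arm_command(delta_pos=[[0, 0, -0.05], [0, 0, -0.16], [0, 0, -0.27], [0, 0, -0.33], [0, 0, -0.35]], delta_rot=[[0, 0, 0], [0, 0, 0], [0, 0, 0], [0, 0, 0], [0, 0, 0]], claw=[0, 0, 0, 0, 0])

```text
t: 9.93
eef_pos: [498.2, -296.6, 45.3]
tcp_rot: [-3.14, 0.003, -0.053]
ft_force: [0.1, -0.6, -0.7]
opening: 1.002
grip_force: 0.0
```

Request:
arm_command(delta_pos=[[0, 0, -0.03], [0, 0, -0.05], [0, 0, -0.07], [0, 0, -0.076], [0, 0, -0.077]], delta_rot=[[0, 0, 0], [0, 0, 0], [0, 0, 0], [0, 0, 0], [0, 0, 0]], claw=[0, 0, 0, 0, 0])

```text
t: 10.35
eef_pos: [499.2, -297.2, 27.9]
tcp_rot: [3.141, -0.0, -0.053]
ft_force: [0.1, 0.2, 0.3]
opening: 0.996
grip_force: 0.0
```

Request:
arm_command(delta_pos=[[0, 0, 0], [0, 0, 0], [0, 0, 0], [0, 0, 0], [0, 0, 0]], delta_rot=[[0, 0, 0], [0, 0, 0], [0, 0, 0], [0, 0, 0], [0, 0, 0]], claw=[1, 1, 1, 1, 1])

```text
t: 10.77
eef_pos: [499.1, -297.2, 27.8]
tcp_rot: [3.141, -0.0, -0.053]
ft_force: [0.6, 0.0, -0.2]
opening: 0.705
grip_force: 0.0
```

Request:
arm_command(delta_pos=[[0, 0, 0], [0, 0, 0], [0, 0, 0], [0, 0, 0], [0, 0, 0]], delta_rot=[[0, 0, 0], [0, 0, 0], [0, 0, 0], [0, 0, 0], [0, 0, 0]], claw=[1, 1, 1, 1, 1])

```text
t: 11.18
eef_pos: [499.1, -297.3, 27.7]
tcp_rot: [3.141, -0.0, -0.053]
ft_force: [0.5, -0.8, 0.1]
opening: 0.526
grip_force: 30.0
```

Request:
arm_command(delta_pos=[[0, 0, 0.08], [0, 0, 0.18], [0, 0, 0.3], [0, 0, 0.4], [0, 0, 0.42]], delta_rot=[[0, 0, 0], [0, 0, 0], [0, 0, 0], [0, 0, 0], [0, 0, 0]], claw=[1, 1, 1, 1, 1])

```text
t: 11.6
eef_pos: [500.2, -297.9, 136.5]
tcp_rot: [3.139, -0.004, -0.053]
ft_force: [-0.1, -0.8, -0.2]
opening: 0.523
grip_force: 30.0
```

Request:
arm_command(delta_pos=[[0.017, 0.067, 0], [0.034, 0.134, 0], [0.051, 0.2, 0], [0.068, 0.268, 0], [0.086, 0.335, 0]], delta_rot=[[0, 0, 0.063], [0, 0, 0.126], [0, 0, 0.189], [0, 0, 0.252], [0, 0, 0.315]], claw=[1, 1, 1, 1, 1])

```text
t: 12.02
eef_pos: [520.3, -212.4, 131.8]
tcp_rot: [-3.141, 0.001, 0.447]
ft_force: [0.0, 0.1, -2.0]
opening: 0.525
grip_force: 30.0
```

Request:
arm_command(delta_pos=[[0.017, 0.067, 0], [0.034, 0.134, 0], [0.051, 0.2, 0], [0.068, 0.268, 0], [0.086, 0.335, 0]], delta_rot=[[0, 0, 0.063], [0, 0, 0.126], [0, 0, 0.189], [0, 0, 0.252], [0, 0, 0.315]], claw=[1, 1, 1, 1, 1])

```text
t: 12.43
eef_pos: [541.8, -128.7, 131.7]
tcp_rot: [-3.14, 0.0, 0.942]
ft_force: [-0.5, -0.4, -1.3]
opening: 0.523
grip_force: 30.0
```

Request:
arm_command(delta_pos=[[0.017, 0.08, 0], [0.034, 0.16, 0], [0.055, 0.24, 0], [0.075, 0.31, 0], [0.085, 0.334, 0]], delta_rot=[[0, 0, 0.063], [0, 0, 0.126], [0, 0, 0.189], [0, 0, 0.252], [0, 0, 0.315]], claw=[1, 1, 1, 1, 1])

```text
t: 12.85
eef_pos: [563.2, -44.0, 131.7]
tcp_rot: [-3.14, -0.0, 1.438]
ft_force: [0.2, -0.6, -1.0]
opening: 0.522
grip_force: 30.0
```

Request:
arm_command(delta_pos=[[0, 0, -0.03], [0, 0, -0.12], [0, 0, -0.22], [0, 0, -0.29], [0, 0, -0.33]], delta_rot=[[0, 0, 0], [0, 0, 0], [0, 0, 0], [0, 0, 0], [0, 0, 0]], claw=[1, 1, 1, 1, 1])

```text
t: 13.27
eef_pos: [561.9, -46.5, 47.2]
tcp_rot: [-3.138, -0.0, 1.428]
ft_force: [-0.7, 0.3, -0.3]
opening: 0.529
grip_force: 30.0
```

Request:
arm_command(delta_pos=[[0, 0, -0.03], [0, 0, -0.06], [0, 0, -0.085], [0, 0, -0.1], [0, 0, -0.103]], delta_rot=[[0, 0, 0], [0, 0, 0], [0, 0, 0], [0, 0, 0], [0, 0, 0]], claw=[1, 1, 1, 1, 1])

```text
t: 13.68
eef_pos: [563.3, -46.2, 24.1]
tcp_rot: [-3.142, 0.0, 1.431]
ft_force: [-0.2, 0.3, -1.0]
opening: 0.525
grip_force: 30.0
```

Request:
arm_command(delta_pos=[[0, 0, 0], [0, 0, 0], [0, 0, 0], [0, 0, 0], [0, 0, 0]], delta_rot=[[0, 0, 0], [0, 0, 0], [0, 0, 0], [0, 0, 0], [0, 0, 0]], claw=[1, 0.2, 0.2, 0.2, 0.2])

```text
t: 14.1
eef_pos: [563.5, -46.2, 24.8]
tcp_rot: [3.141, 0.0, 1.432]
ft_force: [0.4, -0.5, 0.1]
opening: 0.743
grip_force: 0.0
```

Request:
arm_command(delta_pos=[[0, 0, 0.04], [0, 0, 0.12], [0, 0, 0.25], [0, 0, 0.38], [0, 0, 0.44]], delta_rot=[[0, 0, 0], [0, 0, 0], [0, 0, 0], [0, 0, 0], [0, 0, 0]], claw=[0.2, 0.2, 0.2, 0, 0])

```text
t: 14.52
eef_pos: [564.3, -46.3, 138.8]
tcp_rot: [3.137, 0.0, 1.432]
ft_force: [-0.1, 0.3, 0.6]
opening: 0.888
grip_force: 0.0
```

Request:
arm_command(delta_pos=[[-0.034, -0.066, 0], [-0.068, -0.132, 0], [-0.102, -0.2, 0], [-0.136, -0.265, 0], [-0.172, -0.33, 0]], delta_rot=[[0, 0, -0.063], [0, 0, -0.126], [0, 0, -0.189], [0, 0, -0.252], [0, 0, -0.315]], claw=[0, 0, 0, 0, 0])

```text
t: 14.93
eef_pos: [519.9, -129.4, 135.3]
tcp_rot: [3.141, -0.0, 0.932]
ft_force: [0.3, 0.3, -0.3]
opening: 1.003
grip_force: 0.0
```

Request:
arm_command(delta_pos=[[-0.034, -0.066, 0], [-0.068, -0.132, 0], [-0.102, -0.2, 0], [-0.136, -0.265, 0], [-0.172, -0.33, 0]], delta_rot=[[0, 0, -0.063], [0, 0, -0.126], [0, 0, -0.189], [0, 0, -0.252], [0, 0, -0.315]], claw=[0, 0, 0, 0, 0])

```text
t: 15.35
eef_pos: [476.9, -212.0, 135.3]
tcp_rot: [3.141, -0.0, 0.437]
ft_force: [-0.9, -0.4, 0.3]
opening: 1.003
grip_force: 0.0
```

Request:
arm_command(delta_pos=[[-0.04, -0.08, 0], [-0.08, -0.16, 0], [-0.12, -0.24, 0], [-0.155, -0.31, 0], [-0.171, -0.33, 0]], delta_rot=[[0, 0, -0.063], [0, 0, -0.126], [0, 0, -0.189], [0, 0, -0.252], [0, 0, -0.315]], claw=[0, 0, 0, 0, 0])

```text
t: 15.77
eef_pos: [433.8, -295.8, 135.3]
tcp_rot: [3.141, -0.001, -0.059]
ft_force: [-0.3, 0.2, 0.7]
opening: 1.001
grip_force: 0.0
```

Request:
arm_command(delta_pos=[[0, 0, -0.03], [0, 0, -0.12], [0, 0, -0.23], [0, 0, -0.31], [0, 0, -0.35]], delta_rot=[[0, 0, 0], [0, 0, 0], [0, 0, 0], [0, 0, 0], [0, 0, 0]], claw=[0, 0, 0, 0, 0])

```text
t: 16.18
eef_pos: [434.1, -292.5, 44.9]
tcp_rot: [-3.14, 0.002, -0.049]
ft_force: [-0.4, -0.5, -0.7]
opening: 1.0
grip_force: 0.0
```

Request:
arm_command(delta_pos=[[0, 0, -0.03], [0, 0, -0.05], [0, 0, -0.07], [0, 0, -0.076], [0, 0, -0.077]], delta_rot=[[0, 0, 0], [0, 0, 0], [0, 0, 0], [0, 0, 0], [0, 0, 0]], claw=[0, 0, 0, 0, 0])

```text
t: 16.6
eef_pos: [434.8, -293.7, 27.9]
tcp_rot: [3.141, -0.0, -0.052]
ft_force: [0.7, 0.5, -0.0]
opening: 1.003
grip_force: 0.0
```

Request:
arm_command(delta_pos=[[0, 0, 0], [0, 0, 0], [0, 0, 0], [0, 0, 0], [0, 0, 0]], delta_rot=[[0, 0, 0], [0, 0, 0], [0, 0, 0], [0, 0, 0], [0, 0, 0]], claw=[1, 1, 1, 1, 1])

```text
t: 17.02
eef_pos: [434.6, -293.7, 27.9]
tcp_rot: [3.141, -0.0, -0.053]
ft_force: [0.9, 0.8, 0.9]
opening: 0.705
grip_force: 0.0
```

Request:
arm_command(delta_pos=[[0, 0, 0], [0, 0, 0], [0, 0, 0], [0, 0, 0], [0, 0, 0]], delta_rot=[[0, 0, 0], [0, 0, 0], [0, 0, 0], [0, 0, 0], [0, 0, 0]], claw=[1, 1, 1, 1, 1])

```text
t: 17.43
eef_pos: [434.6, -293.7, 27.7]
tcp_rot: [3.141, -0.0, -0.053]
ft_force: [0.3, 0.2, 0.1]
opening: 0.523
grip_force: 30.0
```

Request:
arm_command(delta_pos=[[0, 0, 0.08], [0, 0, 0.18], [0, 0, 0.3], [0, 0, 0.4], [0, 0, 0.42]], delta_rot=[[0, 0, 0], [0, 0, 0], [0, 0, 0], [0, 0, 0], [0, 0, 0]], claw=[1, 1, 1, 1, 1])

```text
t: 17.85
eef_pos: [435.6, -294.5, 136.1]
tcp_rot: [3.138, -0.004, -0.053]
ft_force: [0.1, -0.4, -0.7]
opening: 0.525
grip_force: 30.0
```

Request:
arm_command(delta_pos=[[0.036, 0.08, 0], [0.072, 0.16, 0], [0.108, 0.24, 0], [0.144, 0.32, 0], [0.182, 0.404, 0]], delta_rot=[[0, 0, 0.063], [0, 0, 0.126], [0, 0, 0.189], [0, 0, 0.252], [0, 0, 0.315]], claw=[1, 1, 1, 1, 1])

```text
t: 18.27
eef_pos: [480.0, -191.6, 131.8]
tcp_rot: [-3.141, 0.001, 0.446]
ft_force: [0.5, -0.7, -0.8]
opening: 0.52
grip_force: 30.0
```

Request:
arm_command(delta_pos=[[0.036, 0.08, 0], [0.072, 0.16, 0], [0.108, 0.24, 0], [0.144, 0.32, 0], [0.182, 0.404, 0]], delta_rot=[[0, 0, 0.063], [0, 0, 0.126], [0, 0, 0.189], [0, 0, 0.252], [0, 0, 0.315]], claw=[1, 1, 1, 1, 1])

```text
t: 18.68
eef_pos: [525.5, -90.6, 131.7]
tcp_rot: [-3.14, 0.0, 0.942]
ft_force: [-0.1, -0.3, -1.0]
opening: 0.524
grip_force: 30.0
```

Request:
arm_command(delta_pos=[[0.04, 0.1, 0], [0.08, 0.2, 0], [0.125, 0.3, 0], [0.165, 0.38, 0], [0.182, 0.405, 0]], delta_rot=[[0, 0, 0.063], [0, 0, 0.126], [0, 0, 0.189], [0, 0, 0.252], [0, 0, 0.315]], claw=[1, 1, 1, 1, 1])

```text
t: 19.1
eef_pos: [571.6, 12.2, 131.6]
tcp_rot: [-3.141, -0.0, 1.438]
ft_force: [-1.3, -1.6, -1.5]
opening: 0.524
grip_force: 30.0
```

Request:
arm_command(delta_pos=[[0, 0, 0], [0, 0, -0.08], [0, 0, -0.18], [0, 0, -0.28], [0, 0, -0.33]], delta_rot=[[0, 0, 0], [0, 0, 0], [0, 0, 0], [0, 0, 0], [0, 0, 0]], claw=[1, 1, 1, 1, 1])

```text
t: 19.52
eef_pos: [569.3, 8.9, 47.2]
tcp_rot: [-3.138, 0.0, 1.427]
ft_force: [-0.6, 1.4, -1.2]
opening: 0.522
grip_force: 30.0
```

Request:
arm_command(delta_pos=[[0, 0, -0.02], [0, 0, -0.06], [0, 0, -0.085], [0, 0, -0.1], [0, 0, -0.103]], delta_rot=[[0, 0, 0], [0, 0, 0], [0, 0, 0], [0, 0, 0], [0, 0, 0]], claw=[1, 1, 1, 1, 1])

```text
t: 19.93
eef_pos: [571.0, 9.4, 24.1]
tcp_rot: [-3.141, 0.0, 1.431]
ft_force: [-0.5, -0.0, -1.9]
opening: 0.525
grip_force: 30.0
```

Request:
arm_command(delta_pos=[[0, 0, 0], [0, 0, 0], [0, 0, 0], [0, 0, 0], [0, 0, 0]], delta_rot=[[0, 0, 0], [0, 0, 0], [0, 0, 0], [0, 0, 0], [0, 0, 0]], claw=[1, 0.2, 0.2, 0.2, 0.2])

```text
t: 20.35
eef_pos: [571.3, 9.6, 24.8]
tcp_rot: [3.141, -0.0, 1.431]
ft_force: [1.1, -0.1, -0.1]
opening: 0.746
grip_force: 0.0
```

Request:
arm_command(delta_pos=[[0, 0, 0.04], [0, 0, 0.12], [0, 0, 0.25], [0, 0, 0.38], [0, 0, 0.44]], delta_rot=[[0, 0, 0], [0, 0, 0], [0, 0, 0], [0, 0, 0], [0, 0, 0]], claw=[0.2, 0.2, 0.2, 0, 0])

```text
t: 20.77
eef_pos: [572.1, 9.5, 138.8]
tcp_rot: [3.137, -0.0, 1.432]
ft_force: [-0.3, -0.4, -0.1]
opening: 0.89
grip_force: 0.0
```

```bash
cat > shot.py <<'E'
from cell import *
import cv2,sys,numpy as np
def shot(name,x,y,w,h,s=4,cam="top",n=3,g=1.3):
    im=np.mean([read_camera(cam).astype(float) for _ in range(n)],0)
    im=np.clip(im*g,0,255).astype(np.uint8)[:,:,::-1]
    cv2.imwrite(f"pics/{name}.png",cv2.resize(im[y:y+h,x:x+w],None,fx=s,fy=s,interpolation=cv2.INTER_CUBIC)); s=state();print(s['t'],s['eef_pos'])
E
python3 -c "
from shot import *
shot('t2',110,205,126,130)"
```

```text
20.9167 [571.48650328   9.57767519 136.15479936]
```

View pics/t2.png

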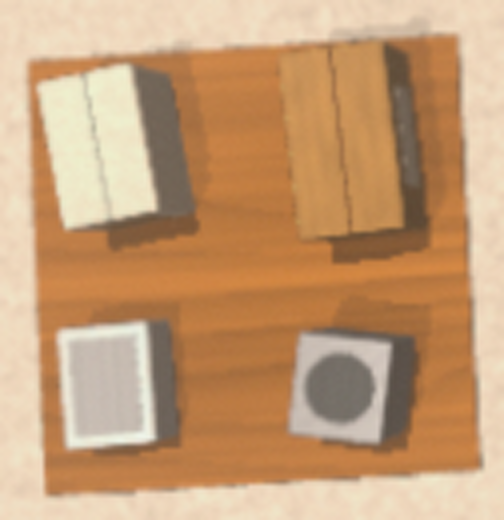

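The board is unchanged from the first look: flat tin at about (108,385) in the crop. I'm going for it now.

Request:
arm_command(delta_pos=[[-0.024, 0.073, 0], [-0.048, 0.146, 0], [-0.072, 0.219, 0], [-0.096, 0.292, 0], [-0.121, 0.364, 0]], delta_rot=[[0, 0, 0.057], [0, 0, 0.114], [0, 0, 0.171], [0, 0, 0.228], [0, 0, 0.285]], claw=[0, 0, 0, 0, 0])

```text
t: 21.33
eef_pos: [539.8, 101.3, 133.3]
tcp_rot: [-3.14, -0.001, 1.883]
ft_force: [0.6, 0.1, -0.3]
opening: 0.998
grip_force: 0.0
```

Request:
arm_command(delta_pos=[[-0.024, 0.073, 0], [-0.048, 0.146, 0], [-0.072, 0.219, 0], [-0.096, 0.292, 0], [-0.121, 0.364, 0]], delta_rot=[[0, 0, 0.057], [0, 0, 0.114], [0, 0, 0.171], [0, 0, 0.228], [0, 0, 0.285]], claw=[0, 0, 0, 0, 0])

```text
t: 21.75
eef_pos: [509.6, 192.3, 133.3]
tcp_rot: [-3.14, -0.001, 2.331]
ft_force: [0.7, -0.4, -0.8]
opening: 0.999
grip_force: 0.0
```

Request:
arm_command(delta_pos=[[-0.024, 0.073, 0], [-0.048, 0.146, 0], [-0.072, 0.219, 0], [-0.096, 0.292, 0], [-0.121, 0.364, 0]], delta_rot=[[0, 0, 0.057], [0, 0, 0.114], [0, 0, 0.171], [0, 0, 0.228], [0, 0, 0.285]], claw=[0, 0, 0, 0, 0])

```text
t: 22.17
eef_pos: [479.4, 283.2, 133.3]
tcp_rot: [-3.14, -0.002, 2.779]
ft_force: [0.0, 0.1, -0.1]
opening: 0.998
grip_force: 0.0
```

Request:
arm_command(delta_pos=[[-0.03, 0.09, 0], [-0.06, 0.18, 0], [-0.09, 0.27, 0], [-0.11, 0.34, 0], [-0.121, 0.364, 0]], delta_rot=[[0, 0, 0.057], [0, 0, 0.114], [0, 0, 0.171], [0, 0, 0.228], [0, 0, 0.285]], claw=[0, 0, 0, 0, 0])

```text
t: 22.58
eef_pos: [448.8, 375.3, 133.2]
tcp_rot: [-3.141, -0.002, -3.055]
ft_force: [0.7, 0.8, -0.5]
opening: 1.002
grip_force: 0.0
```

Request:
arm_command(delta_pos=[[0, 0, 0], [0, 0, -0.08], [0, 0, -0.2], [0, 0, -0.3], [0, 0, -0.35]], delta_rot=[[0, 0, 0], [0, 0, 0], [0, 0, 0], [0, 0, 0], [0, 0, 0]], claw=[0, 0, 0, 0, 0])

```text
t: 23.0
eef_pos: [449.0, 372.0, 43.5]
tcp_rot: [-3.139, -0.004, -3.065]
ft_force: [-0.3, -0.1, -0.0]
opening: 0.999
grip_force: 0.0
```

Request:
arm_command(delta_pos=[[0, 0, -0.02], [0, 0, -0.05], [0, 0, -0.08], [0, 0, -0.09], [0, 0, -0.093]], delta_rot=[[0, 0, 0], [0, 0, 0], [0, 0, 0], [0, 0, 0], [0, 0, 0]], claw=[0, 0, 0, 0, 0])

```text
t: 23.42
eef_pos: [450.2, 373.5, 23.5]
tcp_rot: [3.142, 0.0, -3.062]
ft_force: [0.7, -0.5, -0.0]
opening: 1.0
grip_force: 0.0
```

Request:
arm_command(delta_pos=[[0, 0, 0], [0, 0, 0], [0, 0, 0], [0, 0, 0], [0, 0, 0]], delta_rot=[[0, 0, 0], [0, 0, 0], [0, 0, 0], [0, 0, 0], [0, 0, 0]], claw=[1, 1, 1, 1, 1])

```text
t: 23.83
eef_pos: [450.2, 373.6, 24.0]
tcp_rot: [3.141, 0.0, -3.061]
ft_force: [-0.3, 1.1, 0.7]
opening: 0.707
grip_force: 0.0
```

Request:
arm_command(delta_pos=[[0, 0, 0], [0, 0, 0], [0, 0, 0], [0, 0, 0], [0, 0, 0]], delta_rot=[[0, 0, 0], [0, 0, 0], [0, 0, 0], [0, 0, 0], [0, 0, 0]], claw=[1, 1, 1, 1, 1])

```text
t: 24.25
eef_pos: [450.1, 373.6, 23.7]
tcp_rot: [3.142, -0.0, -3.061]
ft_force: [-0.5, 0.0, 1.2]
opening: 0.48
grip_force: 30.0
```

Request:
arm_command(delta_pos=[[0, 0, 0], [0, 0, 0.08], [0, 0, 0.2], [0, 0, 0.34], [0, 0, 0.42]], delta_rot=[[0, 0, 0], [0, 0, 0], [0, 0, 0], [0, 0, 0], [0, 0, 0]], claw=[1, 1, 1, 1, 1])

```text
t: 24.67
eef_pos: [450.5, 373.9, 131.5]
tcp_rot: [3.14, 0.002, -3.061]
ft_force: [0.7, -0.5, -1.1]
opening: 0.484
grip_force: 30.0
```

Request:
arm_command(delta_pos=[[0.026, -0.06, 0], [0.052, -0.12, 0], [0.078, -0.18, 0], [0.104, -0.24, 0], [0.13, -0.304, 0]], delta_rot=[[0, 0, -0.057], [0, 0, -0.114], [0, 0, -0.171], [0, 0, -0.228], [0, 0, -0.285]], claw=[1, 1, 1, 1, 1])

```text
t: 25.08
eef_pos: [482.6, 296.9, 128.5]
tcp_rot: [-3.141, -0.0, 2.77]
ft_force: [-0.3, 1.1, -1.3]
opening: 0.484
grip_force: 30.0
```

Request:
arm_command(delta_pos=[[0.026, -0.06, 0], [0.052, -0.12, 0], [0.078, -0.18, 0], [0.104, -0.24, 0], [0.13, -0.304, 0]], delta_rot=[[0, 0, -0.057], [0, 0, -0.114], [0, 0, -0.171], [0, 0, -0.228], [0, 0, -0.285]], claw=[1, 1, 1, 1, 1])

```text
t: 25.5
eef_pos: [515.1, 220.8, 128.4]
tcp_rot: [-3.141, -0.0, 2.323]
ft_force: [0.4, 0.1, -2.6]
opening: 0.483
grip_force: 30.0
```

Request:
arm_command(delta_pos=[[0.026, -0.06, 0], [0.052, -0.12, 0], [0.078, -0.18, 0], [0.104, -0.24, 0], [0.129, -0.304, 0]], delta_rot=[[0, 0, -0.057], [0, 0, -0.114], [0, 0, -0.171], [0, 0, -0.228], [0, 0, -0.285]], claw=[1, 1, 1, 1, 1])

```text
t: 25.92
eef_pos: [547.4, 144.8, 128.4]
tcp_rot: [-3.141, -0.0, 1.875]
ft_force: [0.2, 0.2, -1.4]
opening: 0.479
grip_force: 30.0
```

Request:
arm_command(delta_pos=[[0.03, -0.07, 0], [0.06, -0.15, 0], [0.09, -0.23, 0], [0.115, -0.28, 0], [0.129, -0.304, 0]], delta_rot=[[0, 0, -0.057], [0, 0, -0.114], [0, 0, -0.171], [0, 0, -0.228], [0, 0, -0.285]], claw=[1, 1, 1, 1, 1])

```text
t: 26.33
eef_pos: [580.0, 67.8, 128.4]
tcp_rot: [-3.141, 0.0, 1.426]
ft_force: [0.3, 0.4, -0.2]
opening: 0.487
grip_force: 30.0
```

Request:
arm_command(delta_pos=[[0, 0, 0], [0, 0, -0.06], [0, 0, -0.17], [0, 0, -0.27], [0, 0, -0.32]], delta_rot=[[0, 0, 0], [0, 0, 0], [0, 0, 0], [0, 0, 0], [0, 0, 0]], claw=[1, 1, 1, 1, 1])

```text
t: 26.75
eef_pos: [578.1, 70.1, 46.1]
tcp_rot: [-3.139, 0.0, 1.435]
ft_force: [-0.9, 0.7, -1.0]
opening: 0.481
grip_force: 30.0
```

Request:
arm_command(delta_pos=[[0, 0, -0.02], [0, 0, -0.06], [0, 0, -0.085], [0, 0, -0.1], [0, 0, -0.102]], delta_rot=[[0, 0, 0], [0, 0, 0], [0, 0, 0], [0, 0, 0], [0, 0, 0]], claw=[1, 1, 1, 1, 1])

```text
t: 27.17
eef_pos: [579.5, 69.7, 22.9]
tcp_rot: [-3.141, 0.0, 1.432]
ft_force: [0.6, 0.1, -1.5]
opening: 0.483
grip_force: 30.0
```

Request:
arm_command(delta_pos=[[0, 0, 0], [0, 0, 0], [0, 0, 0], [0, 0, 0], [0, 0, 0]], delta_rot=[[0, 0, 0], [0, 0, 0], [0, 0, 0], [0, 0, 0], [0, 0, 0]], claw=[1, 0.2, 0.2, 0.2, 0.2])

```text
t: 27.58
eef_pos: [579.8, 69.6, 23.6]
tcp_rot: [3.141, -0.0, 1.432]
ft_force: [-0.7, -0.0, -0.2]
opening: 0.704
grip_force: 0.0
```

Request:
arm_command(delta_pos=[[0, 0, 0.04], [0, 0, 0.12], [0, 0, 0.25], [0, 0, 0.38], [0, 0, 0.44]], delta_rot=[[0, 0, 0], [0, 0, 0], [0, 0, 0], [0, 0, 0], [0, 0, 0]], claw=[0.2, 0.2, 0.2, 0, 0])

```text
t: 28.0
eef_pos: [580.6, 69.6, 137.6]
tcp_rot: [3.137, -0.001, 1.432]
ft_force: [0.2, 0.7, 0.1]
opening: 0.887
grip_force: 0.0
```

Request:
arm_command(delta_pos=[[-0.026, 0.036, 0], [-0.052, 0.073, 0], [-0.078, 0.11, 0], [-0.104, 0.146, 0], [-0.131, 0.183, 0]], delta_rot=[[0, 0, 0.05], [0, 0, 0.1], [0, 0, 0.15], [0, 0, 0.2], [0, 0, 0.253]], claw=[0, 0, 0, 0, 0])

```text
t: 28.42
eef_pos: [546.5, 115.7, 134.1]
tcp_rot: [3.141, 0.0, 1.833]
ft_force: [-0.8, 0.4, -0.1]
opening: 1.003
grip_force: 0.0
```

Request:
arm_command(delta_pos=[[-0.026, 0.036, 0], [-0.052, 0.073, 0], [-0.078, 0.11, 0], [-0.104, 0.146, 0], [-0.131, 0.183, 0]], delta_rot=[[0, 0, 0.05], [0, 0, 0.1], [0, 0, 0.15], [0, 0, 0.2], [0, 0, 0.253]], claw=[0, 0, 0, 0, 0])

```text
t: 28.83
eef_pos: [513.8, 161.5, 134.0]
tcp_rot: [3.141, 0.0, 2.23]
ft_force: [-0.5, 0.3, -0.1]
opening: 1.0
grip_force: 0.0
```

Request:
arm_command(delta_pos=[[-0.026, 0.036, 0], [-0.052, 0.073, 0], [-0.078, 0.11, 0], [-0.104, 0.146, 0], [-0.131, 0.183, 0]], delta_rot=[[0, 0, 0.05], [0, 0, 0.1], [0, 0, 0.15], [0, 0, 0.2], [0, 0, 0.253]], claw=[0, 0, 0, 0, 0])

```text
t: 29.25
eef_pos: [481.0, 207.3, 134.0]
tcp_rot: [3.141, 0.001, 2.628]
ft_force: [-0.2, -0.0, 0.3]
opening: 0.997
grip_force: 0.0
```

Request:
arm_command(delta_pos=[[-0.03, 0.04, 0], [-0.06, 0.09, 0], [-0.09, 0.14, 0], [-0.115, 0.17, 0], [-0.13, 0.182, 0]], delta_rot=[[0, 0, 0.05], [0, 0, 0.1], [0, 0, 0.15], [0, 0, 0.2], [0, 0, 0.251]], claw=[0, 0, 0, 0, 0])

```text
t: 29.67
eef_pos: [448.2, 253.3, 134.0]
tcp_rot: [3.141, 0.001, 3.023]
ft_force: [-0.0, 0.4, 0.7]
opening: 1.002
grip_force: 0.0
```

```bash
python3 -c "
from shot import *
shot('t3',200,175,200,145)"
```

```text
29.8167 [448.74328418 252.50008745 133.84002085]
```

View pics/t3.png

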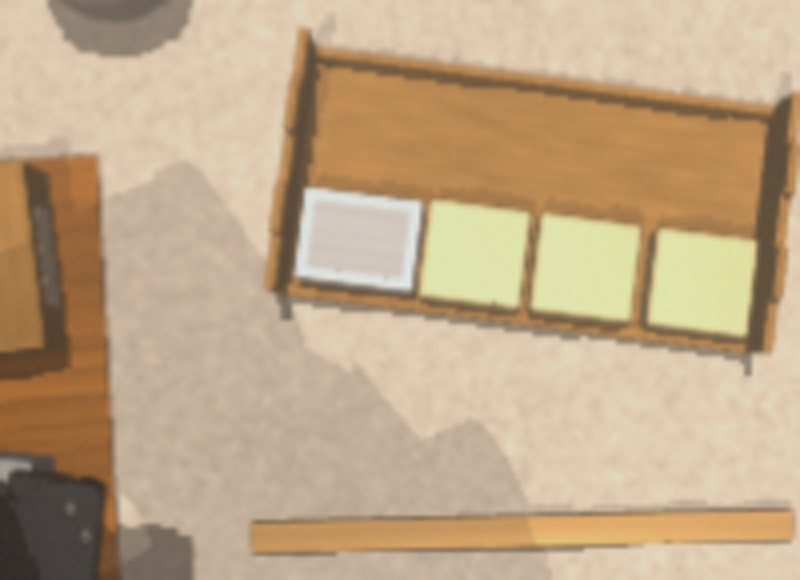

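Side by side along the near wall, the three soaps and the flat tin are upright and clear of each other; the far half is empty and the bar hasn't moved. The spice tin is next.

Request:
arm_command(delta_pos=[[0, 0, -0.05], [0, 0, -0.12], [0, 0, -0.2], [0, 0, -0.25], [0, 0, -0.26]], delta_rot=[[0, 0, 0], [0, 0, 0], [0, 0, 0], [0, 0, 0], [0, 0, 0]], claw=[0, 0, 0, 0, 0])

```text
t: 30.23
eef_pos: [448.5, 251.6, 66.7]
tcp_rot: [-3.14, -0.002, 3.015]
ft_force: [-0.8, 1.3, -1.0]
opening: 0.998
grip_force: 0.0
```

Request:
arm_command(delta_pos=[[0, 0, -0.02], [0, 0, -0.05], [0, 0, -0.07], [0, 0, -0.08], [0, 0, -0.082]], delta_rot=[[0, 0, 0], [0, 0, 0], [0, 0, 0], [0, 0, 0], [0, 0, 0]], claw=[0, 0, 0, 0, 0])

```text
t: 30.65
eef_pos: [448.8, 252.2, 47.4]
tcp_rot: [-3.142, -0.0, 3.018]
ft_force: [1.0, -0.2, 0.3]
opening: 0.998
grip_force: 0.0
```

Request:
arm_command(delta_pos=[[0, 0, 0], [0, 0, 0], [0, 0, 0], [0, 0, 0], [0, 0, 0]], delta_rot=[[0, 0, 0], [0, 0, 0], [0, 0, 0], [0, 0, 0], [0, 0, 0]], claw=[1, 1, 1, 1, 1])

```text
t: 31.07
eef_pos: [448.9, 252.4, 47.8]
tcp_rot: [3.141, 0.0, 3.018]
ft_force: [-0.2, -1.0, 0.2]
opening: 0.705
grip_force: 0.0
```

Request:
arm_command(delta_pos=[[0, 0, 0], [0, 0, 0], [0, 0, 0], [0, 0, 0], [0, 0, 0]], delta_rot=[[0, 0, 0], [0, 0, 0], [0, 0, 0], [0, 0, 0], [0, 0, 0]], claw=[1, 1, 1, 1, 1])

```text
t: 31.48
eef_pos: [448.8, 252.3, 47.7]
tcp_rot: [3.141, 0.0, 3.018]
ft_force: [-0.9, -0.7, 0.8]
opening: 0.482
grip_force: 30.0
```

Request:
arm_command(delta_pos=[[0, 0, 0], [0, 0, 0.08], [0, 0, 0.2], [0, 0, 0.34], [0, 0, 0.42]], delta_rot=[[0, 0, 0], [0, 0, 0], [0, 0, 0], [0, 0, 0], [0, 0, 0]], claw=[1, 1, 1, 1, 1])

```text
t: 31.9
eef_pos: [449.2, 252.5, 155.4]
tcp_rot: [3.141, 0.002, 3.018]
ft_force: [0.8, 0.2, -0.6]
opening: 0.484
grip_force: 30.0
```

Request:
arm_command(delta_pos=[[0.033, -0.073, 0], [0.066, -0.146, 0], [0.1, -0.219, 0], [0.133, -0.292, 0], [0.167, -0.363, 0]], delta_rot=[[0, 0, -0.05], [0, 0, -0.1], [0, 0, -0.15], [0, 0, -0.2], [0, 0, -0.253]], claw=[1, 1, 1, 1, 1])

```text
t: 32.32
eef_pos: [490.7, 160.6, 152.6]
tcp_rot: [-3.141, -0.0, 2.617]
ft_force: [0.2, 0.1, -1.6]
opening: 0.483
grip_force: 30.0
```

Request:
arm_command(delta_pos=[[0.033, -0.073, 0], [0.066, -0.146, 0], [0.1, -0.219, 0], [0.133, -0.292, 0], [0.167, -0.363, 0]], delta_rot=[[0, 0, -0.05], [0, 0, -0.1], [0, 0, -0.15], [0, 0, -0.2], [0, 0, -0.253]], claw=[1, 1, 1, 1, 1])

```text
t: 32.73
eef_pos: [532.4, 69.8, 152.5]
tcp_rot: [-3.141, -0.0, 2.219]
ft_force: [0.3, -0.2, -1.3]
opening: 0.481
grip_force: 30.0
```

Request:
arm_command(delta_pos=[[0.033, -0.073, 0], [0.066, -0.146, 0], [0.1, -0.219, 0], [0.133, -0.292, 0], [0.166, -0.363, 0]], delta_rot=[[0, 0, -0.05], [0, 0, -0.1], [0, 0, -0.15], [0, 0, -0.2], [0, 0, -0.252]], claw=[1, 1, 1, 1, 1])

```text
t: 33.15
eef_pos: [574.0, -20.9, 152.4]
tcp_rot: [-3.141, -0.0, 1.823]
ft_force: [0.4, 0.1, -1.2]
opening: 0.483
grip_force: 30.0
```

Request:
arm_command(delta_pos=[[0.04, -0.09, 0], [0.08, -0.18, 0], [0.12, -0.27, 0], [0.15, -0.34, 0], [0.166, -0.362, 0]], delta_rot=[[0, 0, -0.05], [0, 0, -0.1], [0, 0, -0.15], [0, 0, -0.2], [0, 0, -0.252]], claw=[1, 1, 1, 1, 1])

```text
t: 33.57
eef_pos: [615.9, -112.9, 152.2]
tcp_rot: [3.142, 0.0, 1.426]
ft_force: [0.4, -0.1, -2.2]
opening: 0.486
grip_force: 30.0
```

Request:
arm_command(delta_pos=[[0, 0, 0], [0, 0, 0], [0, 0, 0], [0, 0, -0.05], [0, 0, -0.1]], delta_rot=[[0, 0, 0], [0, 0, 0], [0, 0, 0], [0, 0, 0], [0, 0, 0]], claw=[1, 1, 1, 1, 1])

```text
t: 33.98
eef_pos: [615.3, -109.6, 128.1]
tcp_rot: [3.14, 0.0, 1.435]
ft_force: [1.2, 0.3, -0.5]
opening: 0.482
grip_force: 30.0
```

Request:
arm_command(delta_pos=[[0, 0, -0.06], [0, 0, -0.12], [0, 0, -0.17], [0, 0, -0.21], [0, 0, -0.22]], delta_rot=[[0, 0, 0], [0, 0, 0], [0, 0, 0], [0, 0, 0], [0, 0, 0]], claw=[1, 1, 1, 1, 1])

```text
t: 34.4
eef_pos: [614.6, -109.8, 71.1]
tcp_rot: [-3.14, -0.0, 1.433]
ft_force: [0.5, -0.2, -1.2]
opening: 0.482
grip_force: 30.0
```

Request:
arm_command(delta_pos=[[0, 0, -0.02], [0, 0, -0.06], [0, 0, -0.085], [0, 0, -0.1], [0, 0, -0.102]], delta_rot=[[0, 0, 0], [0, 0, 0], [0, 0, 0], [0, 0, 0], [0, 0, 0]], claw=[1, 1, 1, 1, 1])

```text
t: 34.82
eef_pos: [615.1, -110.4, 46.7]
tcp_rot: [-3.141, -0.0, 1.432]
ft_force: [1.1, 0.1, -1.6]
opening: 0.477
grip_force: 30.0
```

Request:
arm_command(delta_pos=[[0, 0, 0], [0, 0, 0], [0, 0, 0], [0, 0, 0], [0, 0, 0]], delta_rot=[[0, 0, 0], [0, 0, 0], [0, 0, 0], [0, 0, 0], [0, 0, 0]], claw=[1, 0.2, 0.2, 0.2, 0.2])

```text
t: 35.23
eef_pos: [615.5, -110.5, 47.4]
tcp_rot: [3.141, 0.0, 1.432]
ft_force: [-0.3, -0.2, -0.2]
opening: 0.707
grip_force: 0.0
```

Request:
arm_command(delta_pos=[[0, 0, 0.04], [0, 0, 0.12], [0, 0, 0.25], [0, 0, 0.38], [0, 0, 0.44]], delta_rot=[[0, 0, 0], [0, 0, 0], [0, 0, 0], [0, 0, 0], [0, 0, 0]], claw=[0.2, 0.2, 0.2, 0, 0])

```text
t: 35.65
eef_pos: [616.4, -110.7, 161.9]
tcp_rot: [3.137, 0.001, 1.432]
ft_force: [1.3, 0.4, 1.1]
opening: 0.889
grip_force: 0.0
```

Request:
arm_command(delta_pos=[[-0.008, 0.077, 0], [-0.016, 0.154, 0], [-0.024, 0.23, 0], [-0.032, 0.308, 0], [-0.039, 0.385, 0]], delta_rot=[[0, 0, 0.048], [0, 0, 0.096], [0, 0, 0.144], [0, 0, 0.192], [0, 0, 0.242]], claw=[0, 0, 0, 0, 0])

```text
t: 36.07
eef_pos: [605.4, -13.3, 158.2]
tcp_rot: [3.141, 0.0, 1.815]
ft_force: [0.1, 0.5, -0.3]
opening: 0.996
grip_force: 0.0
```

Request:
arm_command(delta_pos=[[-0.008, 0.077, 0], [-0.016, 0.154, 0], [-0.024, 0.23, 0], [-0.032, 0.308, 0], [-0.039, 0.385, 0]], delta_rot=[[0, 0, 0.048], [0, 0, 0.096], [0, 0, 0.144], [0, 0, 0.192], [0, 0, 0.242]], claw=[0, 0, 0, 0, 0])

```text
t: 36.48
eef_pos: [595.6, 83.0, 158.1]
tcp_rot: [3.141, 0.0, 2.195]
ft_force: [0.8, -0.2, 0.1]
opening: 0.999
grip_force: 0.0
```

Request:
arm_command(delta_pos=[[-0.008, 0.077, 0], [-0.016, 0.154, 0], [-0.024, 0.23, 0], [-0.032, 0.308, 0], [-0.039, 0.385, 0]], delta_rot=[[0, 0, 0.048], [0, 0, 0.096], [0, 0, 0.144], [0, 0, 0.192], [0, 0, 0.242]], claw=[0, 0, 0, 0, 0])

```text
t: 36.9
eef_pos: [585.9, 179.3, 158.1]
tcp_rot: [3.141, 0.001, 2.576]
ft_force: [0.9, -0.2, 0.1]
opening: 1.001
grip_force: 0.0
```

Request:
arm_command(delta_pos=[[-0.008, 0.077, 0], [-0.016, 0.154, 0], [-0.024, 0.23, 0], [-0.032, 0.308, 0], [-0.039, 0.384, 0]], delta_rot=[[0, 0, 0.048], [0, 0, 0.096], [0, 0, 0.144], [0, 0, 0.192], [0, 0, 0.242]], claw=[0, 0, 0, 0, 0])

```text
t: 37.32
eef_pos: [576.1, 275.3, 158.1]
tcp_rot: [3.141, 0.001, 2.956]
ft_force: [0.5, 0.7, 0.2]
opening: 0.999
grip_force: 0.0
```

Request:
arm_command(delta_pos=[[-0.01, 0.1, 0], [-0.02, 0.2, 0], [-0.03, 0.29, 0], [-0.036, 0.36, 0], [-0.039, 0.384, 0]], delta_rot=[[0, 0, 0.048], [0, 0, 0.096], [0, 0, 0.144], [0, 0, 0.192], [0, 0, 0.24]], claw=[0, 0, 0, 0, 0])

```text
t: 37.73
eef_pos: [566.0, 372.7, 158.0]
tcp_rot: [3.141, 0.001, -2.949]
ft_force: [0.6, -0.9, 0.1]
opening: 1.004
grip_force: 0.0
```

Request:
arm_command(delta_pos=[[0, 0, 0], [0, 0, -0.08], [0, 0, -0.2], [0, 0, -0.3], [0, 0, -0.34]], delta_rot=[[0, 0, 0], [0, 0, 0], [0, 0, 0], [0, 0, 0], [0, 0, 0]], claw=[0, 0, 0, 0, 0])

```text
t: 38.15
eef_pos: [565.6, 369.0, 69.6]
tcp_rot: [-3.141, -0.004, -2.957]
ft_force: [0.8, -0.0, 0.2]
opening: 1.001
grip_force: 0.0
```

Request:
arm_command(delta_pos=[[0, 0, -0.02], [0, 0, -0.05], [0, 0, -0.08], [0, 0, -0.095], [0, 0, -0.098]], delta_rot=[[0, 0, 0], [0, 0, 0], [0, 0, 0], [0, 0, 0], [0, 0, 0]], claw=[0, 0, 0, 0, 0])

```text
t: 38.57
eef_pos: [566.6, 370.3, 47.6]
tcp_rot: [3.142, 0.0, -2.954]
ft_force: [0.1, 0.3, 0.6]
opening: 1.0
grip_force: 0.0
```

Request:
arm_command(delta_pos=[[0, 0, 0], [0, 0, 0], [0, 0, 0], [0, 0, 0], [0, 0, 0]], delta_rot=[[0, 0, 0], [0, 0, 0], [0, 0, 0], [0, 0, 0], [0, 0, 0]], claw=[1, 1, 1, 1, 1])

```text
t: 38.98
eef_pos: [566.7, 370.4, 47.9]
tcp_rot: [3.141, 0.0, -2.954]
ft_force: [0.3, 0.0, -0.3]
opening: 0.709
grip_force: 0.0
```

Request:
arm_command(delta_pos=[[0, 0, 0], [0, 0, 0], [0, 0, 0], [0, 0, 0], [0, 0, 0]], delta_rot=[[0, 0, 0], [0, 0, 0], [0, 0, 0], [0, 0, 0], [0, 0, 0]], claw=[1, 1, 1, 1, 1])

```text
t: 39.4
eef_pos: [566.6, 370.3, 47.7]
tcp_rot: [3.142, -0.0, -2.954]
ft_force: [-0.2, -0.9, 1.7]
opening: 0.504
grip_force: 30.0
```

```bash
python3 -c "
from shot import *
shot('t4',200,175,200,145)"
```

```text
39.55 [566.57400477 370.2765376   47.69005089]
```

View pics/t4.png

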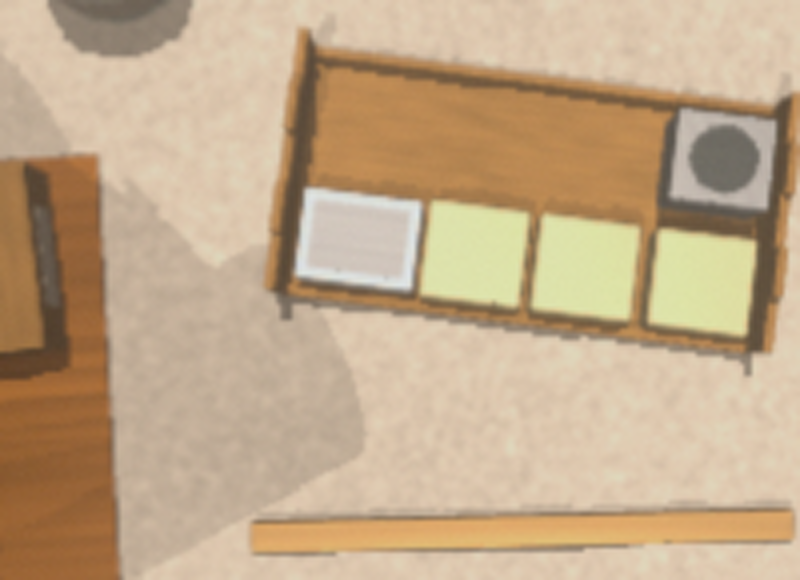

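The spice tin is in the far right corner at about (725,158), standing clear of the soaps. The cocoa grip measures 48 mm, so I'll place it and then fetch the tea.

Request:
arm_command(delta_pos=[[0, 0, 0], [0, 0, 0.08], [0, 0, 0.2], [0, 0, 0.34], [0, 0, 0.42]], delta_rot=[[0, 0, 0], [0, 0, 0], [0, 0, 0], [0, 0, 0], [0, 0, 0]], claw=[1, 1, 1, 1, 1])

```text
t: 39.97
eef_pos: [567.1, 370.7, 155.8]
tcp_rot: [3.141, 0.003, -2.954]
ft_force: [0.8, 0.6, -1.0]
opening: 0.502
grip_force: 30.0
```

Request:
arm_command(delta_pos=[[0.009, -0.066, 0], [0.018, -0.132, 0], [0.028, -0.198, 0], [0.037, -0.264, 0], [0.047, -0.331, 0]], delta_rot=[[0, 0, -0.048], [0, 0, -0.096], [0, 0, -0.144], [0, 0, -0.192], [0, 0, -0.242]], claw=[1, 1, 1, 1, 1])

```text
t: 40.38
eef_pos: [578.1, 286.9, 152.5]
tcp_rot: [-3.142, -0.0, 2.945]
ft_force: [-0.1, -0.1, -1.1]
opening: 0.507
grip_force: 29.9
```

Request:
arm_command(delta_pos=[[0.009, -0.066, 0], [0.018, -0.132, 0], [0.028, -0.198, 0], [0.037, -0.264, 0], [0.047, -0.331, 0]], delta_rot=[[0, 0, -0.048], [0, 0, -0.096], [0, 0, -0.144], [0, 0, -0.192], [0, 0, -0.242]], claw=[1, 1, 1, 1, 1])

```text
t: 40.8
eef_pos: [589.9, 204.1, 152.4]
tcp_rot: [-3.141, -0.0, 2.565]
ft_force: [-0.1, 0.7, -1.0]
opening: 0.502
grip_force: 29.9
```

Request:
arm_command(delta_pos=[[0.009, -0.066, 0], [0.018, -0.132, 0], [0.028, -0.198, 0], [0.037, -0.264, 0], [0.047, -0.331, 0]], delta_rot=[[0, 0, -0.048], [0, 0, -0.096], [0, 0, -0.144], [0, 0, -0.192], [0, 0, -0.242]], claw=[1, 1, 1, 1, 1])

```text
t: 41.22
eef_pos: [601.7, 121.3, 152.4]
tcp_rot: [-3.141, -0.0, 2.185]
ft_force: [-0.2, 0.3, -1.6]
opening: 0.503
grip_force: 29.9
```

Request:
arm_command(delta_pos=[[0.009, -0.066, 0], [0.018, -0.132, 0], [0.028, -0.198, 0], [0.037, -0.264, 0], [0.046, -0.331, 0]], delta_rot=[[0, 0, -0.048], [0, 0, -0.096], [0, 0, -0.144], [0, 0, -0.192], [0, 0, -0.242]], claw=[1, 1, 1, 1, 1])

```text
t: 41.63
eef_pos: [613.3, 38.6, 152.5]
tcp_rot: [-3.141, -0.0, 1.805]
ft_force: [-0.9, 0.5, -1.2]
opening: 0.5
grip_force: 29.9
```

Request:
arm_command(delta_pos=[[0.012, -0.08, 0], [0.024, -0.16, 0], [0.034, -0.24, 0], [0.042, -0.3, 0], [0.046, -0.331, 0]], delta_rot=[[0, 0, -0.048], [0, 0, -0.096], [0, 0, -0.144], [0, 0, -0.192], [0, 0, -0.24]], claw=[1, 1, 1, 1, 1])

```text
t: 42.05
eef_pos: [624.9, -45.2, 152.4]
tcp_rot: [-3.141, 0.0, 1.427]
ft_force: [-0.4, 0.2, -2.8]
opening: 0.501
grip_force: 29.9
```

Request:
arm_command(delta_pos=[[0, 0, 0], [0, 0, 0], [0, 0, 0], [0, 0, -0.05], [0, 0, -0.1]], delta_rot=[[0, 0, 0], [0, 0, 0], [0, 0, 0], [0, 0, 0], [0, 0, 0]], claw=[1, 1, 1, 1, 1])

```text
t: 42.47
eef_pos: [625.1, -42.6, 128.0]
tcp_rot: [3.14, -0.0, 1.434]
ft_force: [-0.2, -0.4, -1.5]
opening: 0.501
grip_force: 30.0
```

Request:
arm_command(delta_pos=[[0, 0, -0.06], [0, 0, -0.12], [0, 0, -0.17], [0, 0, -0.21], [0, 0, -0.22]], delta_rot=[[0, 0, 0], [0, 0, 0], [0, 0, 0], [0, 0, 0], [0, 0, 0]], claw=[1, 1, 1, 1, 1])

```text
t: 42.88
eef_pos: [624.2, -42.9, 71.0]
tcp_rot: [-3.139, -0.0, 1.433]
ft_force: [-0.4, 0.8, -1.8]
opening: 0.506
grip_force: 30.0
```

Request:
arm_command(delta_pos=[[0, 0, -0.02], [0, 0, -0.06], [0, 0, -0.085], [0, 0, -0.1], [0, 0, -0.102]], delta_rot=[[0, 0, 0], [0, 0, 0], [0, 0, 0], [0, 0, 0], [0, 0, 0]], claw=[1, 1, 1, 1, 1])

```text
t: 43.3
eef_pos: [624.6, -43.4, 46.7]
tcp_rot: [-3.141, -0.0, 1.432]
ft_force: [0.7, -0.1, -2.2]
opening: 0.499
grip_force: 30.0
```

Request:
arm_command(delta_pos=[[0, 0, 0], [0, 0, 0], [0, 0, 0], [0, 0, 0], [0, 0, 0]], delta_rot=[[0, 0, 0], [0, 0, 0], [0, 0, 0], [0, 0, 0], [0, 0, 0]], claw=[1, 0.2, 0.2, 0.2, 0.2])

```text
t: 43.72
eef_pos: [625.0, -43.5, 47.4]
tcp_rot: [3.141, 0.0, 1.431]
ft_force: [0.1, -0.6, -0.0]
opening: 0.73
grip_force: 0.0
```

Request:
arm_command(delta_pos=[[0, 0, 0.04], [0, 0, 0.12], [0, 0, 0.25], [0, 0, 0.38], [0, 0, 0.44]], delta_rot=[[0, 0, 0], [0, 0, 0], [0, 0, 0], [0, 0, 0], [0, 0, 0]], claw=[0.2, 0.2, 0.2, 0, 0])

```text
t: 44.13
eef_pos: [625.9, -43.6, 161.9]
tcp_rot: [3.137, 0.0, 1.431]
ft_force: [0.3, 0.1, 0.7]
opening: 0.885
grip_force: 0.0
```

Request:
arm_command(delta_pos=[[-0.011, 0.059, 0], [-0.022, 0.118, 0], [-0.034, 0.177, 0], [-0.045, 0.236, 0], [-0.057, 0.294, 0]], delta_rot=[[0, 0, 0.058], [0, 0, 0.116], [0, 0, 0.174], [0, 0, 0.232], [0, 0, 0.291]], claw=[0, 0, 0, 0, 0])

```text
t: 44.55
eef_pos: [610.4, 30.7, 158.2]
tcp_rot: [3.141, 0.0, 1.893]
ft_force: [-1.1, 0.0, -0.1]
opening: 0.998
grip_force: 0.0
```

Request:
arm_command(delta_pos=[[-0.011, 0.059, 0], [-0.022, 0.118, 0], [-0.034, 0.177, 0], [-0.045, 0.236, 0], [-0.057, 0.294, 0]], delta_rot=[[0, 0, 0.058], [0, 0, 0.116], [0, 0, 0.174], [0, 0, 0.232], [0, 0, 0.291]], claw=[0, 0, 0, 0, 0])

```text
t: 44.97
eef_pos: [596.2, 104.3, 158.1]
tcp_rot: [3.141, 0.001, 2.35]
ft_force: [0.0, -0.9, -0.8]
opening: 0.997
grip_force: 0.0
```

Request:
arm_command(delta_pos=[[-0.011, 0.059, 0], [-0.022, 0.118, 0], [-0.034, 0.177, 0], [-0.045, 0.236, 0], [-0.057, 0.294, 0]], delta_rot=[[0, 0, 0.058], [0, 0, 0.116], [0, 0, 0.174], [0, 0, 0.232], [0, 0, 0.291]], claw=[0, 0, 0, 0, 0])

```text
t: 45.38
eef_pos: [581.9, 177.8, 158.1]
tcp_rot: [3.141, 0.001, 2.807]
ft_force: [0.7, -0.0, 0.2]
opening: 1.0
grip_force: 0.0
```

Request:
arm_command(delta_pos=[[-0.014, 0.07, 0], [-0.028, 0.14, 0], [-0.042, 0.21, 0], [-0.052, 0.27, 0], [-0.056, 0.294, 0]], delta_rot=[[0, 0, 0.058], [0, 0, 0.116], [0, 0, 0.174], [0, 0, 0.232], [0, 0, 0.29]], claw=[0, 0, 0, 0, 0])

```text
t: 45.8
eef_pos: [567.6, 252.3, 158.1]
tcp_rot: [3.141, 0.001, -3.019]
ft_force: [0.8, -0.2, -0.1]
opening: 1.001
grip_force: 0.0
```

Request:
arm_command(delta_pos=[[0, 0, 0], [0, 0, -0.08], [0, 0, -0.2], [0, 0, -0.3], [0, 0, -0.34]], delta_rot=[[0, 0, 0], [0, 0, 0], [0, 0, 0], [0, 0, 0], [0, 0, 0]], claw=[0, 0, 0, 0, 0])

```text
t: 46.22
eef_pos: [567.0, 249.6, 69.7]
tcp_rot: [-3.141, -0.003, -3.028]
ft_force: [-0.1, 0.8, 0.1]
opening: 1.001
grip_force: 0.0
```

Request:
arm_command(delta_pos=[[0, 0, -0.02], [0, 0, -0.05], [0, 0, -0.08], [0, 0, -0.095], [0, 0, -0.098]], delta_rot=[[0, 0, 0], [0, 0, 0], [0, 0, 0], [0, 0, 0], [0, 0, 0]], claw=[0, 0, 0, 0, 0])

```text
t: 46.63
eef_pos: [568.1, 250.5, 47.6]
tcp_rot: [3.142, 0.0, -3.025]
ft_force: [0.6, 0.3, -0.2]
opening: 0.999
grip_force: 0.0
```

Request:
arm_command(delta_pos=[[0, 0, 0], [0, 0, 0], [0, 0, 0], [0, 0, 0], [0, 0, 0]], delta_rot=[[0, 0, 0], [0, 0, 0], [0, 0, 0], [0, 0, 0], [0, 0, 0]], claw=[1, 1, 1, 1, 1])

```text
t: 47.05
eef_pos: [568.2, 250.6, 48.0]
tcp_rot: [3.141, 0.0, -3.025]
ft_force: [0.1, 0.7, -0.4]
opening: 0.707
grip_force: 0.0
```

Request:
arm_command(delta_pos=[[0, 0, 0], [0, 0, 0], [0, 0, 0], [0, 0, 0], [0, 0, 0]], delta_rot=[[0, 0, 0], [0, 0, 0], [0, 0, 0], [0, 0, 0], [0, 0, 0]], claw=[1, 1, 1, 1, 1])

```text
t: 47.47
eef_pos: [568.1, 250.6, 47.7]
tcp_rot: [3.141, 0.0, -3.025]
ft_force: [-0.8, -0.3, 2.1]
opening: 0.544
grip_force: 30.0
```

```bash
python3 -c "
from shot import *
shot('t5',200,175,200,145)"
```

```text
47.6167 [568.09782881 250.58963585  47.74146752]
```

View pics/t5.png

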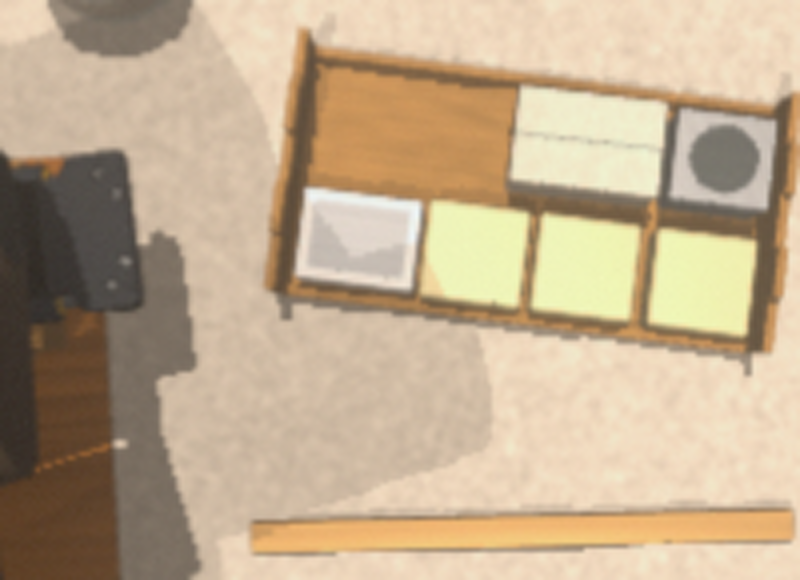

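```bash
python3 - <<'E'
from h import *
px=lambda l:[(200+(u+.5)/4-.5,175+(v+.5)/4-.5) for u,v in l]
def car(p): 
    d=np.array(p)-[598,-18.5];t=np.deg2rad(8);return np.round(d@np.array([[np.cos(t),np.sin(t)],[-np.sin(t),np.cos(t)]]).T@np.eye(2),1) if 0 else np.round(np.c_[d[:,0]*np.cos(t)-d[:,1]*np.sin(t),d[:,0]*np.sin(t)+d[:,1]*np.cos(t)],1)
for n,l,L,W,z in [("cocoa",[(520,85),(668,101),(660,199),(510,186)],74,48,66),("spice",[(679,106),(776,116),(767,213),(668,204)],50,46,64),("flat",[(308,187),(424,201),(414,291),(296,278)],60,46,42)]:
    f=fit(px(l),L,W,z);print(n,f,car([f[:2]]))
print("wall inner left (z74):",car(unproj(px([(314,40),(290,215),(283,280)]),74)))
print("wall floor line left (z4):",car(unproj(px([(314,100),(306,170)]),4)))
E
```

```text
cocoa [ 6.2206e+02 -4.5650e+01  8.3720e+01  3.9000e-01] [[ 27.6 -23.5]]
spice [ 613.06 -111.19   83.3     0.74] [[ 27.8 -89.7]]
flat [5.778e+02 6.780e+01 8.252e+01 3.800e-01] [[-32.   82.6]]
wall inner left (z74): [[ 59.5 115.9]
 [-26.4 116.3]
 [-57.9 115.6]]
wall floor line left (z4): [[ 38.9 117.8]
 [  2.2 117.1]]
```

Cocoa and spice are in the far row, at about (590,143) and (725,158). About 99 mm is left for the 92 mm tea carton, so I'll place it and then swing aside to look at the bar.

Request:
arm_command(delta_pos=[[0, 0, 0], [0, 0, 0.08], [0, 0, 0.2], [0, 0, 0.34], [0, 0, 0.42]], delta_rot=[[0, 0, 0], [0, 0, 0], [0, 0, 0], [0, 0, 0], [0, 0, 0]], claw=[1, 1, 1, 1, 1])

```text
t: 48.03
eef_pos: [568.7, 250.8, 155.6]
tcp_rot: [3.141, 0.002, -3.025]
ft_force: [0.9, -0.2, -0.5]
opening: 0.543
grip_force: 30.0
```

Request:
arm_command(delta_pos=[[0.014, -0.041, 0], [0.028, -0.082, 0], [0.042, -0.123, 0], [0.056, -0.165, 0], [0.069, -0.206, 0]], delta_rot=[[0, 0, -0.058], [0, 0, -0.116], [0, 0, -0.174], [0, 0, -0.232], [0, 0, -0.291]], claw=[1, 1, 1, 1, 1])

```text
t: 48.45
eef_pos: [585.3, 198.6, 152.5]
tcp_rot: [-3.141, -0.0, 2.797]
ft_force: [0.6, -0.0, -0.0]
opening: 0.544
grip_force: 30.0
```

Request:
arm_command(delta_pos=[[0.014, -0.041, 0], [0.028, -0.082, 0], [0.042, -0.123, 0], [0.056, -0.165, 0], [0.069, -0.206, 0]], delta_rot=[[0, 0, -0.058], [0, 0, -0.116], [0, 0, -0.174], [0, 0, -0.232], [0, 0, -0.291]], claw=[1, 1, 1, 1, 1])

```text
t: 48.87
eef_pos: [602.6, 147.0, 152.4]
tcp_rot: [-3.141, -0.0, 2.34]
ft_force: [-0.2, 0.4, -0.6]
opening: 0.545
grip_force: 30.0
```

Request:
arm_command(delta_pos=[[0.014, -0.041, 0], [0.028, -0.082, 0], [0.042, -0.123, 0], [0.056, -0.165, 0], [0.069, -0.206, 0]], delta_rot=[[0, 0, -0.058], [0, 0, -0.116], [0, 0, -0.174], [0, 0, -0.232], [0, 0, -0.291]], claw=[1, 1, 1, 1, 1])

```text
t: 49.28
eef_pos: [619.8, 95.5, 152.4]
tcp_rot: [-3.141, -0.0, 1.883]
ft_force: [-0.2, 0.2, 0.1]
opening: 0.543
grip_force: 30.0
```

Request:
arm_command(delta_pos=[[0.016, -0.05, 0], [0.032, -0.1, 0], [0.048, -0.15, 0], [0.062, -0.19, 0], [0.069, -0.207, 0]], delta_rot=[[0, 0, -0.058], [0, 0, -0.116], [0, 0, -0.174], [0, 0, -0.232], [0, 0, -0.29]], claw=[1, 1, 1, 1, 1])

```text
t: 49.7
eef_pos: [637.3, 43.0, 152.3]
tcp_rot: [-3.141, 0.0, 1.426]
ft_force: [-0.8, -0.4, -0.9]
opening: 0.549
grip_force: 30.0
```

Request:
arm_command(delta_pos=[[0, 0, 0], [0, 0, 0], [0, 0, 0], [0, 0, -0.05], [0, 0, -0.1]], delta_rot=[[0, 0, 0], [0, 0, 0], [0, 0, 0], [0, 0, 0], [0, 0, 0]], claw=[1, 1, 1, 1, 1])

```text
t: 50.12
eef_pos: [637.2, 44.9, 128.0]
tcp_rot: [3.14, -0.0, 1.435]
ft_force: [-0.3, 0.5, -0.9]
opening: 0.541
grip_force: 30.0
```

Request:
arm_command(delta_pos=[[0, 0, -0.05], [0, 0, -0.1], [0, 0, -0.13], [0, 0, -0.14], [0, 0, -0.14]], delta_rot=[[0, 0, 0], [0, 0, 0], [0, 0, 0], [0, 0, 0], [0, 0, 0]], claw=[1, 1, 1, 1, 1])

```text
t: 50.53
eef_pos: [636.9, 44.5, 92.1]
tcp_rot: [-3.141, 0.0, 1.432]
ft_force: [0.2, 0.1, -0.2]
opening: 0.545
grip_force: 30.0
```

Request:
arm_command(delta_pos=[[0, 0, -0.03], [0, 0, -0.05], [0, 0, -0.07], [0, 0, -0.08], [0, 0, -0.08]], delta_rot=[[0, 0, 0], [0, 0, 0], [0, 0, 0], [0, 0, 0], [0, 0, 0]], claw=[1, 1, 1, 1, 1])

```text
t: 50.95
eef_pos: [636.8, 44.3, 72.0]
tcp_rot: [-3.141, 0.0, 1.432]
ft_force: [0.0, 0.8, -1.2]
opening: 0.54
grip_force: 30.0
```

Request:
arm_command(delta_pos=[[0, 0, -0.02], [0, 0, -0.06], [0, 0, -0.085], [0, 0, -0.1], [0, 0, -0.102]], delta_rot=[[0, 0, 0], [0, 0, 0], [0, 0, 0], [0, 0, 0], [0, 0, 0]], claw=[1, 1, 1, 1, 1])

```text
t: 51.37
eef_pos: [636.8, 44.3, 46.6]
tcp_rot: [-3.141, 0.0, 1.432]
ft_force: [0.3, 0.1, -1.0]
opening: 0.545
grip_force: 30.0
```

No contact forces as it went in. I'll release, raise and swing aside.

Request:
arm_command(delta_pos=[[0, 0, 0], [0, 0, 0], [0, 0, 0], [0, 0, 0], [0, 0, 0]], delta_rot=[[0, 0, 0], [0, 0, 0], [0, 0, 0], [0, 0, 0], [0, 0, 0]], claw=[1, 0.2, 0.2, 0.2, 0.2])

```text
t: 51.78
eef_pos: [637.1, 44.3, 47.2]
tcp_rot: [3.141, -0.0, 1.431]
ft_force: [0.6, 0.8, -0.3]
opening: 0.764
grip_force: 0.0
```

Request:
arm_command(delta_pos=[[0, 0, 0.04], [0, 0, 0.12], [0, 0, 0.25], [0, 0, 0.38], [0, 0, 0.44]], delta_rot=[[0, 0, 0], [0, 0, 0], [0, 0, 0], [0, 0, 0], [0, 0, 0]], claw=[0.2, 0.2, 0.2, 0.2, 0.2])

```text
t: 52.2
eef_pos: [638.2, 44.3, 162.0]
tcp_rot: [3.137, -0.001, 1.432]
ft_force: [0.5, -0.9, 0.1]
opening: 0.8
grip_force: 0.0
```

Request:
arm_command(delta_pos=[[-0.06, -0.12, 0], [-0.12, -0.24, 0], [-0.18, -0.36, 0], [-0.24, -0.48, 0], [-0.3, -0.6, 0]], delta_rot=[[0, 0, 0], [0, 0, 0], [0, 0, 0], [0, 0, 0], [0, 0, 0]], claw=[0.4, 0.4, 0.4, 0.4, 0.4])

```text
t: 52.62
eef_pos: [561.3, -106.8, 158.1]
tcp_rot: [3.141, 0.0, 1.432]
ft_force: [0.7, -0.2, 0.8]
opening: 0.608
grip_force: 0.0
```

Request:
arm_command(delta_pos=[[-0.06, -0.12, 0], [-0.12, -0.24, 0], [-0.18, -0.36, 0], [-0.24, -0.48, 0], [-0.3, -0.6, 0]], delta_rot=[[0, 0, 0], [0, 0, 0], [0, 0, 0], [0, 0, 0], [0, 0, 0]], claw=[0.5, 0.5, 0.5, 0.5, 0.5])

```text
t: 53.03
eef_pos: [486.2, -257.1, 158.1]
tcp_rot: [3.141, 0.0, 1.432]
ft_force: [0.3, -0.4, -0.4]
opening: 0.497
grip_force: 0.0
```

```bash
python3 -c "
from shot import *
shot('t6',240,175,190,145)"
```

```text
53.1833 [ 486.30417623 -257.49646876  157.9687295 ]
```

View pics/t6.png

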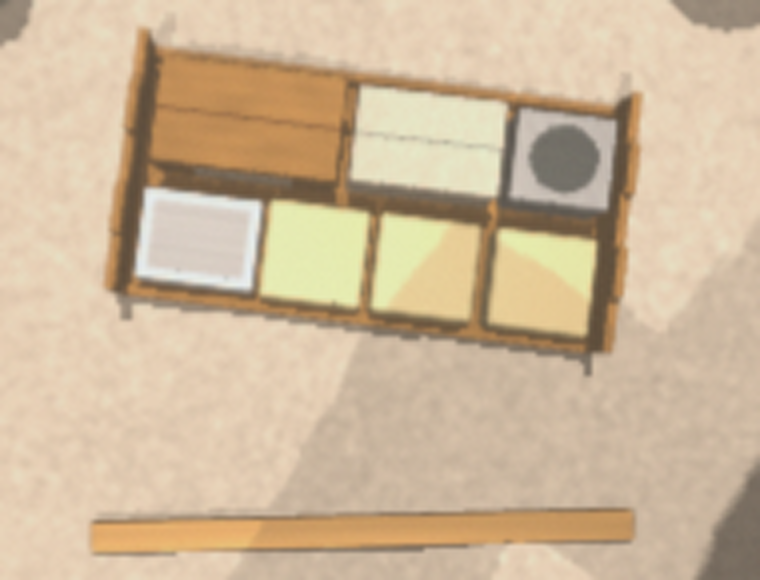

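All seven stand in two rows. The bar is unmoved, from (92,536) to (633,525) in the crop, so I'll grasp it at its middle.

Request:
arm_command(delta_pos=[[-0.022, 0.097, 0], [-0.045, 0.195, 0], [-0.068, 0.29, 0], [-0.09, 0.39, 0], [-0.113, 0.487, 0]], delta_rot=[[0, 0, 0.02], [0, 0, 0.04], [0, 0, 0.06], [0, 0, 0.08], [0, 0, 0.091]], claw=[0.5, 0.5, 0.5, 0.5, 0.5])

```text
t: 53.6
eef_pos: [458.7, -131.9, 157.7]
tcp_rot: [3.141, 0.0, 1.577]
ft_force: [1.0, -0.4, -0.2]
opening: 0.501
grip_force: 0.0
```

Request:
arm_command(delta_pos=[[-0.025, 0.12, 0], [-0.055, 0.25, 0], [-0.085, 0.37, 0], [-0.105, 0.46, 0], [-0.113, 0.488, 0]], delta_rot=[[0, 0, 0], [0, 0, 0], [0, 0, 0], [0, 0, 0], [0, 0, 0]], claw=[0.5, 0.5, 0.5, 0.5, 0.5])

```text
t: 54.02
eef_pos: [429.6, -8.7, 157.7]
tcp_rot: [3.141, -0.0, 1.578]
ft_force: [-0.1, 0.6, -0.6]
opening: 0.499
grip_force: 0.0
```

Request:
arm_command(delta_pos=[[0, 0, 0], [0, 0, -0.1], [0, 0, -0.22], [0, 0, -0.34], [0, 0, -0.4]], delta_rot=[[0, 0, 0], [0, 0, 0], [0, 0, 0], [0, 0, 0], [0, 0, 0]], claw=[0.5, 0.5, 0.5, 0.5, 0.5])

```text
t: 54.43
eef_pos: [430.4, -12.6, 54.9]
tcp_rot: [-3.14, -0.0, 1.574]
ft_force: [1.0, -0.6, 0.7]
opening: 0.497
grip_force: 0.0
```

Request:
arm_command(delta_pos=[[0, 0, -0.05], [0, 0, -0.1], [0, 0, -0.14], [0, 0, -0.16], [0, 0, -0.16]], delta_rot=[[0, 0, 0], [0, 0, 0], [0, 0, 0], [0, 0, 0], [0, 0, 0]], claw=[0.5, 0.5, 0.5, 0.5, 0.5])

```text
t: 54.85
eef_pos: [430.7, -12.5, 16.4]
tcp_rot: [-3.141, -0.0, 1.574]
ft_force: [0.4, 0.2, -0.2]
opening: 0.505
grip_force: 0.0
```

Request:
arm_command(delta_pos=[[0, 0, -0.015], [0, 0, -0.03], [0, 0, -0.042], [0, 0, -0.05], [0, 0, -0.053]], delta_rot=[[0, 0, 0], [0, 0, 0], [0, 0, 0], [0, 0, 0], [0, 0, 0]], claw=[0.5, 0.5, 0.5, 0.5, 0.5])

```text
t: 55.27
eef_pos: [430.6, -11.9, 3.8]
tcp_rot: [3.141, 0.0, 1.575]
ft_force: [0.5, -0.7, 0.1]
opening: 0.496
grip_force: 0.0
```

Request:
arm_command(delta_pos=[[0, 0, 0], [0, 0, 0], [0, 0, 0], [0, 0, 0], [0, 0, 0]], delta_rot=[[0, 0, 0], [0, 0, 0], [0, 0, 0], [0, 0, 0], [0, 0, 0]], claw=[1, 1, 1, 1, 1])

```text
t: 55.68
eef_pos: [430.6, -11.9, 4.0]
tcp_rot: [3.141, 0.0, 1.574]
ft_force: [0.4, -0.3, 0.6]
opening: 0.207
grip_force: 0.0
```

Request:
arm_command(delta_pos=[[0, 0, 0], [0, 0, 0], [0, 0, 0], [0, 0, 0], [0, 0, 0]], delta_rot=[[0, 0, 0], [0, 0, 0], [0, 0, 0], [0, 0, 0], [0, 0, 0]], claw=[1, 1, 1, 1, 1])

```text
t: 56.1
eef_pos: [430.6, -11.9, 4.0]
tcp_rot: [3.141, 0.0, 1.574]
ft_force: [0.1, -0.0, 3.3]
opening: 0.164
grip_force: 30.0
```

Request:
arm_command(delta_pos=[[0, 0, 0.05], [0, 0, 0.15], [0, 0, 0.27], [0, 0, 0.38], [0, 0, 0.44]], delta_rot=[[0, 0, 0], [0, 0, 0], [0, 0, 0], [0, 0, 0], [0, 0, 0]], claw=[1, 1, 1, 1, 1])

```text
t: 56.52
eef_pos: [430.9, -12.0, 116.3]
tcp_rot: [3.139, 0.0, 1.575]
ft_force: [0.0, -0.7, -0.1]
opening: 0.166
grip_force: 30.0
```

Request:
arm_command(delta_pos=[[0.06, -0.004, 0], [0.13, -0.008, 0], [0.2, -0.01, 0], [0.27, -0.011, 0], [0.34, -0.012, 0]], delta_rot=[[0, 0, -0.02], [0, 0, -0.04], [0, 0, -0.06], [0, 0, -0.08], [0, 0, -0.091]], claw=[1, 1, 1, 1, 1])

```text
t: 56.93
eef_pos: [516.2, -14.9, 113.8]
tcp_rot: [-3.141, -0.0, 1.43]
ft_force: [1.1, 0.0, -0.7]
opening: 0.164
grip_force: 30.0
```

Request:
arm_command(delta_pos=[[0.08, -0.004, 0], [0.17, -0.008, 0], [0.26, -0.01, 0], [0.32, -0.011, 0], [0.34, -0.012, 0]], delta_rot=[[0, 0, 0], [0, 0, 0], [0, 0, 0], [0, 0, 0], [0, 0, 0]], claw=[1, 1, 1, 1, 1])

```text
t: 57.35
eef_pos: [602.2, -18.0, 113.4]
tcp_rot: [3.141, -0.0, 1.432]
ft_force: [-1.0, -0.6, -0.6]
opening: 0.17
grip_force: 30.0
```

Request:
arm_command(delta_pos=[[0, 0, 0], [0, 0, -0.02], [0, 0, -0.05], [0, 0, -0.077], [0, 0, -0.077]], delta_rot=[[0, 0, 0], [0, 0, 0], [0, 0, 0], [0, 0, 0], [0, 0, 0]], claw=[1, 1, 1, 1, 1])

```text
t: 57.77
eef_pos: [599.3, -17.8, 93.0]
tcp_rot: [-3.139, -0.0, 1.431]
ft_force: [0.5, -0.1, -0.6]
opening: 0.167
grip_force: 30.0
```

```bash
python3 -c "
from shot import *
import numpy as np
shot('t7',240,170,190,110); 
shot('s7',250,160,160,130,cam='side')
a=cv2.imread('pics/t7.png');b=cv2.imread('pics/s7.png');a=cv2.resize(a,None,fx=.75,fy=.75);b=cv2.resize(b[:, :],None,fx=.5,fy=.5)
print(a.shape,b.shape)
"
```

```text
57.9167 [600.36578121 -17.93210247  94.59556726]
58.0667 [600.67355049 -17.93989266  94.95594464]
(330, 570, 3) (260, 320, 3)
```

View pics/s7.png

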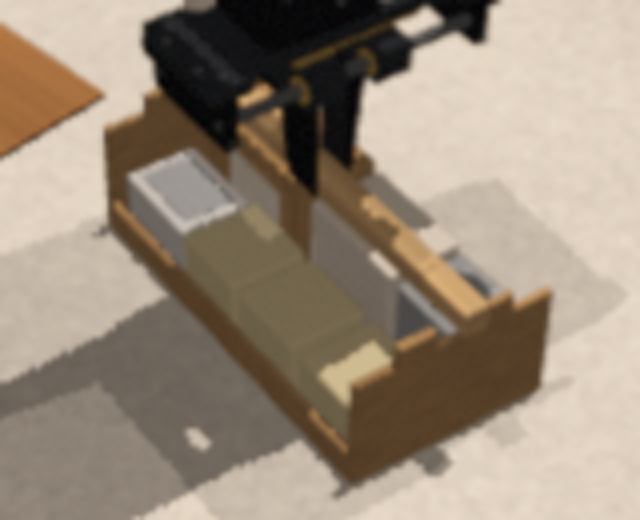

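View pics/t7.png

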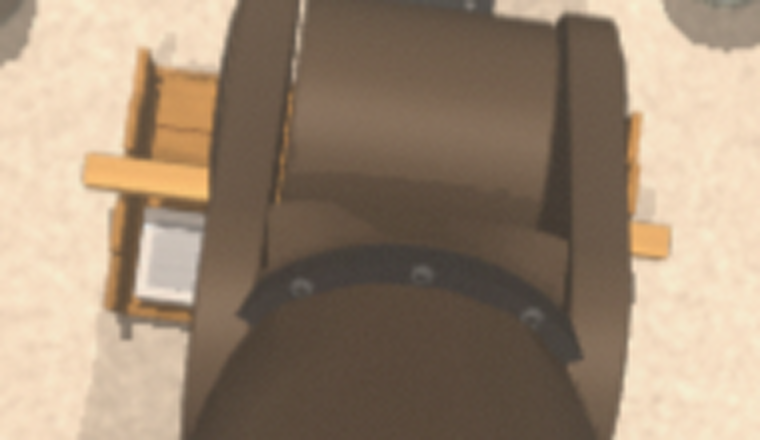

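```bash
python3 - <<'E'
from h import *
px=lambda l:[(240+(u+.5)/4-.5,170+(v+.5)/4-.5) for u,v in l]
print(fit(px([(86,153),(84,187),(671,226),(669,259)]),278,16,107))
# carton end walls seen now: outer corners at z74 
print(fit(px([(140,48),(107,311)])+[(255+581/4-.4,175+94/4-.4),(255+551/4-.4,175+352/4-.4)],128,248,74))
E
```

```text
[601.37 -18.72  83.8    2.97]
[598.2  -18.44  -7.96   0.65]
```

```bash
python3 - <<'E'
from h import *
px=lambda l:[(240+(u+.5)/4-.5,170+(v+.5)/4-.5) for u,v in l]
for z in(107,91):
    p=unproj(px([(85,170),(670,242)]),z); d=p[0]-p[1]
    print(z,p.round(1),p.mean(0),np.hypot(*d),np.degrees(np.arctan2(d[1],d[0])))
t=np.radians(8)
for s in(1,-1):
  for z in(107,):
    c=np.array([600.5,-18.2]) ; e=c+s*139*np.array([np.sin(t),np.cos(t)])
    print(proj([[*e,z]]), px([(85,170),(670,242)]))
E
```

```text
107 [[ 616.3  118.6]
 [ 578.7 -155.1]] [597.50372096 -18.27188838] 276.2063743607193 82.19213750713732
91 [[ 618.   120.1]
 [ 579.8 -158.3]] [598.89222883 -19.08088449] 281.0196439273456 82.1921375071388
[[260.3818061  210.22323176]] [(260.875, 212.125), (407.125, 230.125)]
[[407.48557704 228.84004894]] [(260.875, 212.125), (407.125, 230.125)]
```

Camera view puts the bar at (597.5, −18.3) mm, 82.2°, against the carton at (598.2, −18.4) mm, 82.0°. That is within 1 mm of the notch centres, so I'll lower and release.

Request:
arm_command(delta_pos=[[0, 0, -0.015], [0, 0, -0.035], [0, 0, -0.05], [0, 0, -0.062], [0, 0, -0.066]], delta_rot=[[0, 0, 0], [0, 0, 0], [0, 0, 0], [0, 0, 0], [0, 0, 0]], claw=[1, 1, 1, 1, 1])

```text
t: 58.48
eef_pos: [600.4, -17.9, 78.0]
tcp_rot: [-3.141, 0.0, 1.432]
ft_force: [-3.8, 0.6, 12.8]
opening: 0.162
grip_force: 30.0
```

Request:
arm_command(delta_pos=[[0, 0, 0], [0, 0, 0], [0, 0, 0], [0, 0, 0], [0, 0, 0]], delta_rot=[[0, 0, 0], [0, 0, 0], [0, 0, 0], [0, 0, 0], [0, 0, 0]], claw=[1, 1, 0.6, 0.6, 0.6])

```text
t: 58.9
eef_pos: [600.6, -18.0, 78.1]
tcp_rot: [3.141, 0.0, 1.432]
ft_force: [-0.0, -0.6, -0.2]
opening: 0.322
grip_force: 0.0
```

Request:
arm_command(delta_pos=[[0, 0, 0.01], [0, 0, 0.05], [0, 0, 0.15], [0, 0, 0.28], [0, 0, 0.4]], delta_rot=[[0, 0, 0], [0, 0, 0], [0, 0, 0], [0, 0, 0], [0, 0, 0]], claw=[0.6, 0.6, 0.6, 0.6, 0.6])

```text
t: 59.32
eef_pos: [600.4, -17.9, 180.1]
tcp_rot: [-3.141, 0.0, 1.431]
ft_force: [-0.7, 0.5, -0.6]
opening: 0.401
grip_force: 0.0
```

Request:
arm_command(delta_pos=[[-0.1, 0.1, 0], [-0.2, 0.2, 0], [-0.3, 0.3, 0], [-0.4, 0.4, 0], [-0.5, 0.5, 0]], delta_rot=[[0, 0, 0], [0, 0, 0], [0, 0, 0], [0, 0, 0], [0, 0, 0]], claw=[0.6, 0.6, 0.6, 0.6, 0.6])

```text
t: 59.73
eef_pos: [474.3, 107.9, 179.1]
tcp_rot: [3.14, -0.0, 1.431]
ft_force: [-0.5, 0.1, 1.1]
opening: 0.4
grip_force: 0.0
```

Request:
arm_command(delta_pos=[[0, 0.1, 0], [0, 0.2, 0], [0, 0.3, 0], [0, 0.4, 0], [0, 0.5, 0]], delta_rot=[[0, 0, 0], [0, 0, 0], [0, 0, 0], [0, 0, 0], [0, 0, 0]], claw=[0.6, 0.6, 0.6, 0.6, 0.6])

```text
t: 60.15
eef_pos: [475.5, 233.4, 179.2]
tcp_rot: [3.141, -0.001, 1.432]
ft_force: [-0.3, -0.1, 0.1]
opening: 0.398
grip_force: 0.0
```

```bash
python3 -c "
from shot import *
import numpy as np
shot('t8',240,170,190,110); 
shot('s8',250,160,160,130,cam='side')
a=cv2.imread('pics/t8.png')[:, :];b=cv2.imread('pics/s8.png')
a=cv2.resize(a,(570,330));b=cv2.resize(b,None,fx=.5,fy=.5)
c=np.zeros((590,570,3),np.uint8);c[:330]=a;c[330:,:320]=b;cv2.imwrite('pics/f8.png',c)"
```

```text
60.3 [475.38931259 233.30218284 178.78781306]
60.45 [475.56880719 231.44997414 178.53851617]
```

View pics/f8.png

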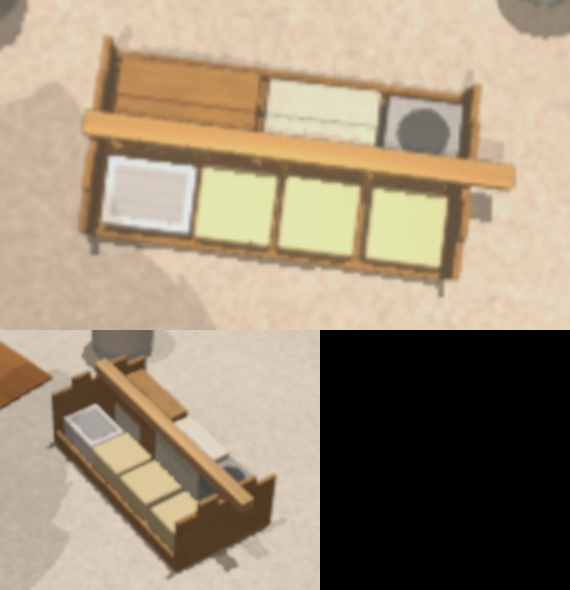

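```bash
python3 - <<'E'
from cell import *
import numpy as np,cv2
def g(c): return np.clip(np.mean([read_camera(c).astype(float) for _ in range(4)],0)*1.3,0,255).astype(np.uint8)[:,:,::-1]
s,t=g("side"),g("top")
cr=lambda im,x,y,h:cv2.resize(im[y:y+h,x:x+50],(400,8*h),interpolation=cv2.INTER_CUBIC)
cv2.imwrite("pics/last.png",np.vstack([np.hstack([cr(s,278,160,40),cr(s,345,225,40)]),np.hstack([cr(t,250,195,35),cr(t,370,210,35)])]))
np.savez("last.npz",s=s,t=t)
E
```

```text
(no output)
```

View pics/last.png

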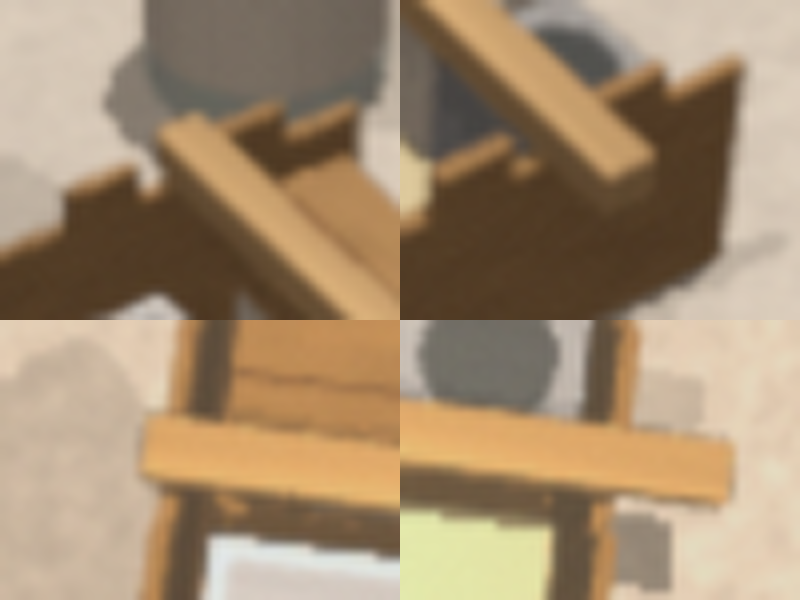

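```bash
python3 - <<'E'
from h import *
L=[(250+(u+.5)/8-.5,195+(v-320+.5)/8-.5) for u,v in [(147,414),(142,478)]]
R=[(370+(u-400+.5)/8-.5,210+(v-320+.5)/8-.5) for u,v in [(734,438),(728,504)]]
print(fit(L+R,278,16,90)); p=unproj(L+R,90);print(p.round(1)); print(state()['eef_pos'],state()['t'])
E
```

```text
[598.23 -28.87  83.66   2.89]
[[ 629.   106.7]
 [ 613.7  108. ]
 [ 590.9 -166.9]
 [ 575.1 -165. ]]
[475.65267574 231.80014564 178.1962122 ] 60.85
```

The bar lies flat in both notches, but it has shifted about 10 mm endwise and sits against the far tab. It sticks out only about 5 mm at the left and 27 mm at the right. I'll regrip it and centre it.

Request:
arm_command(delta_pos=[[0.05, -0.1, 0], [0.1, -0.21, 0], [0.15, -0.315, 0], [0.2, -0.42, 0], [0.258, -0.523, 0]], delta_rot=[[0, 0, 0], [0, 0, 0], [0, 0, 0], [0, 0, 0], [0, 0, 0]], claw=[0.6, 0.6, 0.6, 0.6, 0.6])

```text
t: 61.27
eef_pos: [540.3, 100.0, 178.2]
tcp_rot: [-3.141, 0.0, 1.432]
ft_force: [0.5, 0.1, -0.8]
opening: 0.399
grip_force: 0.0
```

Request:
arm_command(delta_pos=[[0.06, -0.12, 0], [0.12, -0.25, 0], [0.19, -0.38, 0], [0.24, -0.48, 0], [0.258, -0.522, 0]], delta_rot=[[0, 0, 0], [0, 0, 0], [0, 0, 0], [0, 0, 0], [0, 0, 0]], claw=[0.6, 0.6, 0.6, 0.6, 0.6])

```text
t: 61.68
eef_pos: [605.9, -32.5, 177.9]
tcp_rot: [3.141, 0.0, 1.429]
ft_force: [-1.4, -0.5, -0.2]
opening: 0.396
grip_force: 0.0
```

Request:
arm_command(delta_pos=[[0, 0, 0], [0, 0, 0], [0, 0, -0.06], [0, 0, -0.12], [0, 0, -0.18]], delta_rot=[[0, 0, 0], [0, 0, 0], [0, 0, 0], [0, 0, 0], [0, 0, 0]], claw=[0.6, 0.6, 0.6, 0.6, 0.6])

```text
t: 62.1
eef_pos: [603.9, -27.4, 133.0]
tcp_rot: [3.141, -0.0, 1.433]
ft_force: [0.2, 0.5, -0.1]
opening: 0.399
grip_force: 0.0
```

Request:
arm_command(delta_pos=[[0, 0, -0.06], [0, 0, -0.12], [0, 0, -0.17], [0, 0, -0.21], [0, 0, -0.219]], delta_rot=[[0, 0, 0], [0, 0, 0], [0, 0, 0], [0, 0, 0], [0, 0, 0]], claw=[0.6, 0.6, 0.6, 0.6, 0.6])

```text
t: 62.52
eef_pos: [603.5, -27.8, 77.1]
tcp_rot: [-3.139, -0.0, 1.433]
ft_force: [0.8, -0.8, -0.3]
opening: 0.401
grip_force: 0.0
```

Request:
arm_command(delta_pos=[[0, 0, 0], [0, 0, 0], [0, 0, 0], [0, 0, 0], [0, 0, 0]], delta_rot=[[0, 0, 0], [0, 0, 0], [0, 0, 0], [0, 0, 0], [0, 0, 0]], claw=[0.6, 0.85, 1, 1, 1])

```text
t: 62.93
eef_pos: [604.5, -29.2, 79.0]
tcp_rot: [3.141, 0.0, 1.431]
ft_force: [-16.9, 2.2, 9.0]
opening: 0.176
grip_force: 9.5
```

Request:
arm_command(delta_pos=[[0, 0, 0], [0, 0, 0], [0, 0, 0], [0, 0, 0], [0, 0, 0]], delta_rot=[[0, 0, 0], [0, 0, 0], [0, 0, 0], [0, 0, 0], [0, 0, 0]], claw=[1, 1, 1, 1, 1])

```text
t: 63.35
eef_pos: [604.0, -29.1, 78.9]
tcp_rot: [-3.141, -0.0, 1.431]
ft_force: [-4.1, 0.5, 5.7]
opening: 0.164
grip_force: 30.0
```

Request:
arm_command(delta_pos=[[0, 0, 0.02], [0, 0, 0.05], [0, 0, 0.07], [0, 0, 0.08], [0, 0, 0.08]], delta_rot=[[0, 0, 0], [0, 0, 0], [0, 0, 0], [0, 0, 0], [0, 0, 0]], claw=[1, 1, 1, 1, 1])

```text
t: 63.77
eef_pos: [605.2, -29.3, 99.5]
tcp_rot: [3.139, 0.0, 1.431]
ft_force: [-0.9, 0.3, -0.4]
opening: 0.164
grip_force: 30.0
```

Request:
arm_command(delta_pos=[[-0.005, 0.014, 0], [-0.01, 0.03, 0], [-0.014, 0.04, 0], [-0.016, 0.044, 0], [-0.016, 0.044, 0]], delta_rot=[[0, 0, 0], [0, 0, 0], [0, 0, 0], [0, 0, 0], [0, 0, 0]], claw=[1, 1, 1, 1, 1])

```text
t: 64.18
eef_pos: [600.4, -17.8, 98.3]
tcp_rot: [-3.141, 0.0, 1.432]
ft_force: [-0.7, -0.1, -0.8]
opening: 0.169
grip_force: 30.0
```

Request:
arm_command(delta_pos=[[0, 0, 0], [0, 0, 0], [0, 0, 0], [0, 0, 0], [0, 0, 0]], delta_rot=[[0, 0, 0], [0, 0, 0], [0, 0, 0], [0, 0, 0], [0, 0, 0]], claw=[1, 1, 1, 1, 1])

```text
t: 64.6
eef_pos: [600.6, -18.3, 98.4]
tcp_rot: [3.141, 0.0, 1.431]
ft_force: [0.7, -0.5, -0.5]
opening: 0.164
grip_force: 30.0
```

```bash
cat > ends.py <<'E'
# bar end midpoints: bright-wood pixels outside the carton walls, top camera
from h import *
import cv2
def ends(z):
    im=np.mean([read_camera("top").astype(float) for _ in range(3)],0).astype(np.uint8)
    m=cv2.inRange(cv2.cvtColor(im,cv2.COLOR_RGB2HSV),(8,110,120),(25,255,255))
    out=[]
    for s in(1,-1):
        t=np.radians(8); e=proj([[600+s*139*np.sin(t),-18.3+s*139*np.cos(t),z]])[0]; x,y=int(e[0]),int(e[1])
        w=m[y-12:y+13,x-20:x+21]; cols=np.nonzero((w>0).sum(0)>=4)[0]+x-20
        c=cols.min()-.5 if s>0 else cols.max()+.5
        ci=int(c+s*2.5); v=np.nonzero(m[y-12:y+13,ci])[0].mean()+y-12
        p=unproj([(c,v)],z)[0]; out.append(p)
    out=np.array(out); d=out[0]-out[1]; print(out.round(1),out.mean(0).round(1),np.hypot(*d).round(1),np.degrees(np.arctan2(d[1],d[0])).round(2))
    return m
E
python3 -c "
from ends import *
ends(110)"
```

```text
[[ 617.1  117.1]
 [ 579.7 -155.2]] [598.4 -19.1] 274.9 82.18
```

Request:
arm_command(delta_pos=[[0, 0, -0.02], [0, 0, -0.04], [0, 0, -0.06], [0, 0, -0.074], [0, 0, -0.08]], delta_rot=[[0, 0, 0], [0, 0, 0], [0, 0, 0], [0, 0, 0], [0, 0, 0]], claw=[1, 1, 1, 1, 1])

```text
t: 65.17
eef_pos: [600.4, -18.2, 78.7]
tcp_rot: [-3.141, 0.0, 1.432]
ft_force: [-8.7, 1.1, 25.8]
opening: 0.166
grip_force: 30.0
```

Request:
arm_command(delta_pos=[[0, 0, 0], [0, 0, 0], [0, 0, 0], [0, 0, 0], [0, 0, 0]], delta_rot=[[0, 0, 0], [0, 0, 0], [0, 0, 0], [0, 0, 0], [0, 0, 0]], claw=[1, 1, 0.65, 0.65, 0.65])

```text
t: 65.58
eef_pos: [600.5, -18.2, 78.1]
tcp_rot: [-3.141, 0.0, 1.431]
ft_force: [-0.0, 0.3, 0.3]
opening: 0.315
grip_force: 0.0
```

Request:
arm_command(delta_pos=[[0, 0, 0], [0, 0, 0.05], [0, 0, 0.15], [0, 0, 0.28], [0, 0, 0.4]], delta_rot=[[0, 0, 0], [0, 0, 0], [0, 0, 0], [0, 0, 0], [0, 0, 0]], claw=[0.65, 0.65, 0.65, 0.65, 0.65])

```text
t: 66.0
eef_pos: [600.3, -18.2, 179.3]
tcp_rot: [-3.141, -0.0, 1.431]
ft_force: [-0.2, 0.0, 0.4]
opening: 0.348
grip_force: 0.0
```

Request:
arm_command(delta_pos=[[-0.1, 0.1, 0], [-0.2, 0.2, 0], [-0.3, 0.3, 0], [-0.4, 0.4, 0], [-0.5, 0.5, 0]], delta_rot=[[0, 0, 0], [0, 0, 0], [0, 0, 0], [0, 0, 0], [0, 0, 0]], claw=[0.65, 0.65, 0.65, 0.65, 0.65])

```text
t: 66.42
eef_pos: [474.2, 107.6, 178.4]
tcp_rot: [3.141, -0.0, 1.431]
ft_force: [0.7, 0.8, 0.1]
opening: 0.349
grip_force: 0.0
```

Request:
arm_command(delta_pos=[[0, 0.1, 0], [0, 0.2, 0], [0, 0.3, 0], [0, 0.4, 0], [0, 0.5, 0]], delta_rot=[[0, 0, 0], [0, 0, 0], [0, 0, 0], [0, 0, 0], [0, 0, 0]], claw=[0.65, 0.65, 0.65, 0.65, 0.65])

```text
t: 66.83
eef_pos: [475.4, 233.1, 178.4]
tcp_rot: [3.141, -0.0, 1.432]
ft_force: [0.4, -0.0, 0.6]
opening: 0.354
grip_force: 0.0
```

Request:
arm_command(delta_pos=[[0, 0, 0], [0, 0, 0], [0, 0, 0], [0, 0, 0], [0, 0, 0]], delta_rot=[[0, 0, 0], [0, 0, 0], [0, 0, 0], [0, 0, 0], [0, 0, 0]], claw=[0.65, 0.65, 0.65, 0.65, 0.65])

```text
t: 67.25
eef_pos: [475.7, 231.0, 178.4]
tcp_rot: [3.142, 0.0, 1.43]
ft_force: [-0.3, -0.0, 0.4]
opening: 0.351
grip_force: 0.0
```

```bash
python3 -c "
from ends import *
ends(90)
# compare carton contents (away from bar) and side view against the shots before the regrip
o=np.load('last.npz'); 
for c,k in(('top','t'),('side','s')):
    n=np.clip(np.mean([read_camera(c).astype(float) for _ in range(4)],0)*1.3,0,255)[:,:,::-1]
    d=(np.abs(n-o[k]).max(2)>40).astype(np.uint8); nn,_,st,ce=cv2.connectedComponentsWithStats(d)
    print(c,[(s[:4].tolist(),int(s[4])) for s in st[1:] if s[4]>8])
"
```

```text
[[ 617.4  119. ]
 [ 579.2 -155.3]] [598.3 -18.1] 277.0 82.08
top [([262, 207, 150, 39], 929), ([276, 222, 30, 6], 78), ([307, 226, 25, 6], 67), ([335, 229, 25, 6], 66), ([364, 233, 25, 6], 65)]
side [([226, 101, 7, 7], 18), ([212, 108, 3, 5], 13), ([231, 109, 2, 6], 10), ([202, 111, 3, 5], 9), ([185, 114, 5, 7], 15), ([214, 116, 11, 29], 123), ([205, 119, 2, 5], 9), ([191, 123, 16, 28], 127), ([293, 173, 74, 73], 284), ([302, 174, 10, 10], 25), ([297, 197, 28, 27], 72), ([333, 204, 25, 24], 51), ([326, 225, 14, 14], 38), ([359, 229, 18, 19], 72), ([341, 241, 8, 6], 18), ([361, 270, 8, 11], 40), ([354, 274, 6, 5], 12)]
```

```bash
python3 -c "
from cell import *
print(job_done())"
```

```text
the job is handed in; nothing more can be done
None
```

I handed the job in at 67 s: all seven pieces stand upright in two rows on the carton's floor, and the carrying bar rests in both notches, centred to within 1 mm after I regripped it once because it had shifted about 10 mm. The candle and tumbler were left alone, and no verdict came back on hand-in.

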